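# Fetch the sugar pot from behind the canisters

## Task

The low sugar pot stands at the back of the green caddy behind two tall canisters, the round one and the square one. First stand both canisters aside on the cork mat, put the sugar pot on the middle of the round wooden board, and then stand the honey jar exactly where the sugar pot was; only after that put each canister back exactly where it stood before. Keep everything upright and do not disturb the two small tins or the mug.

Things in the scene. Friction and masses are not known exactly. Their poses are not given: they have to be found in the camera images.
- round_canister: Round canister of white glazed ceramic with a flat light-wood lid: upright cylinder 64 mm in diameter up to 115 mm, the lid 60 mm in diameter up to 127 mm; about 0.36 kg. It starts in one of the two front places of the caddy (left or right at random). Origin: centre of its underside, z up.
- square_canister: Square canister of white glazed ceramic with a flat light-wood lid: 58 x 58 mm in plan (sides along its x and y) up to 110 mm, the lid 54 x 54 mm up to 122 mm; about 0.36 kg. It starts in the other front place of the caddy. Origin: centre of its underside, z up.
- sugar_pot: Low sugar pot of white ceramic with a domed lid and a ball knob (the lid does not come off): 62 mm in diameter between 12 and 36 mm height (52 mm at the foot), dome to 44 mm, top of the knob at 58 mm; about 0.22 kg. It starts in the caddy's back place. Origin: centre of its underside, z up.
- honey_jar: Jar of amber honey with a flat steel screw lid (shut): 60 mm in diameter up to 46 mm, the lid 56 mm in diameter from 50 to 64 mm; about 0.25 kg. It starts on the bare table beyond the round board. Origin: centre of its underside, z up.
- caddy: Caddy, pale green wooden tray, fixed. Origin: on its floor (8 mm above the table), middle of the back place, where the sugar pot starts (within 3 mm). x points to its back, away from the robot; yaw up to 0.25 rad. Inside: x -124 to 65, y -120 to 120 mm. Walls above the floor: back 60, sides 40, front lip 8 mm; 8 mm thick. Canisters start near x -65, y +50 and -50 mm (each within 5 mm).
- mat: Cork mat fixed to the table, at the robot's left or right side: 260 mm along x, 160 mm along y, 5 mm thick. The side area for the canisters. Origin: centre of its underside (z = 0), top at 5 mm.
- board: Round light-wood serving board fixed to the table, on the robot's other side from the mat: 120 mm in diameter, 12 mm thick. Origin: centre of its underside (z = 0), top at 12 mm.
- tin_left: Small spice tin of aluminium with a dark lid, 40 mm in diameter, 42 mm high, in the caddy's back left corner (near x 35, y 92 mm in the caddy's frame). To be left alone. Origin: centre of its underside.
- tin_right: Small spice tin, the same, in the caddy's back right corner (near x 35, y -92 mm in the caddy's frame). To be left alone. Origin: centre of its underside.
- mug: Blue mug, 76 mm in diameter, 85 mm high, with a handle at its +y side, on the table in front of the caddy. To be left alone. Origin: centre of its underside.
Things that resemble listed ones, but are neither listed nor needed, are in the scene too. Leave any pink or purple look-alike of the honey_jar alone.

How it is judged:
By the outcome, as a careful person would: the job done as asked, in the order asked, and still so for the second after the job is handed in, with the robot touching nothing.
It also fails if it takes over 134 s, if anything falls off the work surface, if the arm or the gripper's body presses on something with over 40 N, if the wrist force passes 120 N, or if a joint passes its speed limit or range.

## Robot

A 6-joint arm with a two-finger parallel gripper is mounted at the origin on the work surface. World frame = base frame: x ahead of the robot, y to its left, z up, the work surface at z = 0. Lengths are in m, angles in rad, forces in N, time in s.
With the tool pointing down it reaches from about 0.4 to 0.925 m from the base axis. Payload 12.5 kg.
Tool frame: the origin (TCP) lies at the very end of the fingers, on their centre line; the grasp point (between the pads) lies 19 mm behind it (manip.grip_point_offset is the distance from the TCP to the grasp point, in m); z points along the fingers, y is the direction in which the jaws open and shut (so a half turn about z gives the same grasp; the last joint's range is limited). The gripper opens to 95 mm and grips with 3 to 60 N. Pads are 20 mm wide; open, the fingers measure 119 mm over their backs; the gripper's body (75 mm by 180 mm) begins 59 mm behind the grasp point.
Start: joints at [1.233, 0.491, 1.559, -0, 1.092, -0.106], TCP at [0.144, 0.608, 0.215] pointing down, gripper open.
Joint ranges: [-3.1, 3.1], [-0.84, 2.19], [0.05, 2.79], [-1.13, 4.28], [0.06, 2.93], [-2.69, 2.69]. Speed limits (rad/s): [2.22, 2.22, 2.79, 3.14, 3.14, 3.14].

## Interface

Orientations are given as a unit quaternion [x, y, z, w].
In Python, from rig import manip gives the robot as it stands.
- The arm moves only by the tool drive_tool, never from a script. Its argument "steps" is a list of rows, each an object of numbers: "tx", "ty", "tz": the shift along the world's x, y, z in units of 250 mm (1.0 is 250 mm); "yaw": the turn about the world's z in units of 180 degrees (1.0 is 180 degrees). In form: [{"tx": .., "ty": .., "tz": .., "yaw": ..}, ...]. A call has 1 to 20 rows; each row is the pose to reach, as a shift and turn from the pose commanded when the call began, turning the shorter way round; what a row does not reach only later rows make up. A row lasts 1/10 s, in which the tool goes at most 50 mm and 8.59 degrees, less where a joint would pass 70% of its speed; a pose out of reach is approached as far as the arm can. A call with a number of a shift or a turn outside -1 to 1 is refused whole. A call with a gripper value outside its range is refused whole. "hand" is the opening, from 0 (shut) to 1 (fully open), set as the call begins (left out, the last holds). The fingers move at their own pace and stop on an object; the grip force is fixed at half the most. Time passes only in rows, so rows that repeat a pose let the fingers close. It gives the time, the measured TCP pose, the force and the opening at its end, in the units of the state.
- manip.get_obs(): the state, without advancing time (a new reading comes with each control period).
- manip.grab_frame(name): name is "scene" or "top"; returns (picture, depth): 480x640x3 uint8, red, green, blue; 480x640 float32, m along the optical axis (not along the pixel's ray), 0 where there is no reading.
- manip.calibration(name): a dict with "fx", "fy", "cx", "cy" (pixels), "world_to_cam" (4x4, takes a point from world to camera coordinates). Camera axes: x right, y up, looking along -z (the intrinsics and any distortion apply to the point x, -y, -z); pixel columns grow to the right and rows downward; lengths in m; the calibration is good to about 2 mm. A picture is of the moment at which its call begins. calibration takes no time and is no camera call.
- manip.hand_in(): hands the job in, once; it reports no verdict.
The state is a dict: "t": time; "joint_pos": joint angles; "qvel": joint speeds; "tau": joint torques, N m; "position": TCP position; "ee_rot": TCP orientation; "wrist_force": force on the tool from outside, world axes, zero at the start; "torque": the same for the moment, N m; "opening": finger opening in m.
Only numpy, scipy, OpenCV 4.12 (cv2) and the standard library are available. Lean on these libraries where they do the work, as an engineer would, in place of code of your own. Each camera call takes 0.05 s, during which the arm holds its last target.

## Working session

There is one attempt and no reset: what is moved stays moved. The work goes in short steps, Python scripts to look and compute and a tool call to move; the robot and the scene stay as the last step left them, time stands still between calls to the robot, and variables do not carry over. Pictures are saved under pics/ and viewed, and the job is handed in when it is done.

Besides the shell and the picture viewer there is one more tool, called after "Request:" by a JSON object that holds its "fn" and its "kwargs", one argument or row to a line. drive_tool: Moves the arm, as the interface text tells. Its arguments: {"type":"object","properties":{"steps":{"type":"array","items":{"type":"object","properties":{"tx":{"type":"number","minimum":-1,"maximum":1},"ty":{"type":"number","minimum":-1,"maximum":1},"tz":{"type":"number","minimum":-1,"maximum":1},"yaw":{"type":"number","minimum":-1,"maximum":1}}}},"hand":{"type":"number"}},"required":["steps"]}

```bash
ls; mkdir -p pics; python3 - <<'E'
from rig import manip
import cv2,json,numpy as np
print(manip.get_obs())
for n in("scene","top"):
    p,d=manip.grab_frame(n); cv2.imwrite(f"pics/{n}0.png",p[:,:,::-1]); np.savez(f"pics/{n}0.npz",p=p,d=d); print(n,manip.calibration(n))
E
```

```text
pics
{'t': 0.0, 'joint_pos': array([ 1.23340047e+00,  4.91573833e-01,  1.55946724e+00,  2.48965994e-05,
        1.09168800e+00, -1.05614608e-01]), 'qvel': array([-0.00050653,  0.00052327,  0.00039711,  0.00035087,  0.00144174,
        0.00093951]), 'tau': array([ 1.89637984e-03, -6.12669969e+01, -2.58182931e+01,  6.93268608e-02,
        4.83050756e-02, -1.10080869e-04]), 'position': array([0.14346777, 0.60805519, 0.21404676]), 'ee_rot': array([ 1.15637071e-01,  9.93291370e-01, -5.51896531e-04, -1.35607361e-04]), 'wrist_force': array([ 0.40661632,  0.13634524, -0.36557969]), 'torque': array([ 0.01830076, -0.04758273,  0.0106073 ]), 'opening': 0.09486695791440002}
scene {'fx': 597.1066538451374, 'fy': 597.1066538451374, 'cx': 321.5254750564066, 'cy': 240.23784152368026, 'world_to_cam': array([[ 0.62243295,  0.78252046,  0.01545825, -0.28994504],
       [-0.57459426,  0.44345533,  0.68788721,  0.29684947],
       [ 0.53143077, -0.43704589,  0.72565297, -1.47613627],
       [ 0.        ,  0.        ,  0.        ,  1.        ]])}
top {'fx': 477.6569450282165, 'fy': 477.6569450282165, 'cx': 321.72798279025426, 'cy': 242.11100684608985, 'world_to_cam': array([[-0.00379603, -0.99948213,  0.03195396, -0.05442927],
       [ 0.99874242, -0.00219189,  0.05008758, -0.51942614],
       [-0.04999161,  0.03210391,  0.99823353, -1.06944231],
       [ 0.        ,  0.        ,  0.        ,  1.        ]])}
```

View pics/scene0.png

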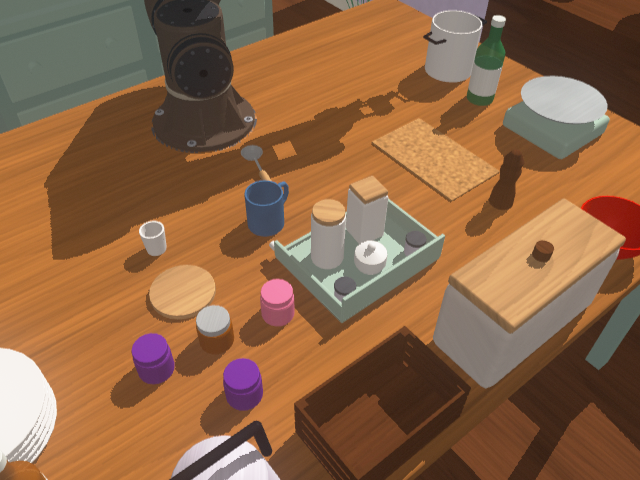

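View pics/top0.png

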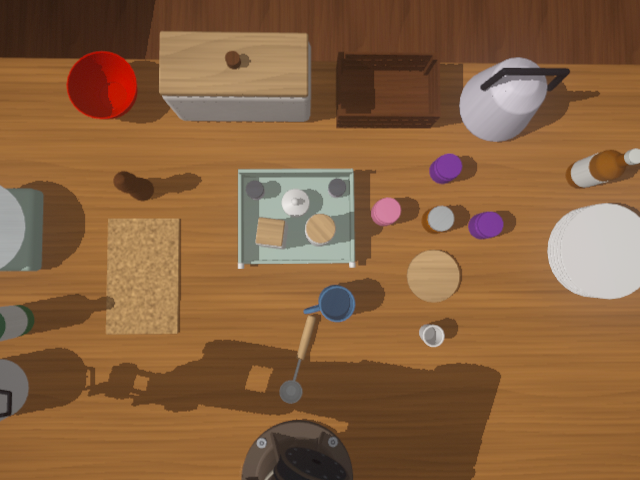

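```bash
cat > h.py <<'E'
import numpy as np,cv2
from rig import manip
def cloud(name,d):
    c=manip.calibration(name); v,u=np.mgrid[0:480,0:640]
    P=np.stack([(u-c["cx"])/c["fx"]*d,-(v-c["cy"])/c["fy"]*d,-d,np.ones_like(d)],-1)
    W=P@np.linalg.inv(c["world_to_cam"]).T
    W[d<=0]=np.nan
    return W[...,:3]
def grab(name,tag):
    p,d=manip.grab_frame(name); cv2.imwrite(f"pics/{name}{tag}.png",p[:,:,::-1]); np.savez(f"pics/{name}{tag}.npz",p=p,d=d); return p,d
def load(name,tag):
    z=np.load(f"pics/{name}{tag}.npz"); return z["p"],z["d"]
def circ(X):
    A=np.c_[2*X,np.ones(len(X))]; s=np.linalg.lstsq(A,(X**2).sum(1),rcond=None)[0]
    return s[:2],np.sqrt(s[2]+s[0]**2+s[1]**2)
def region(W,mask,box,zlo,zhi):
    u0,v0,u1,v1=box; w=W[v0:v1,u0:u1].reshape(-1,3)
    w=w[np.isfinite(w[:,2])&(w[:,2]>zlo)&(w[:,2]<zhi)]; return w
E
python3 - <<'E'
from h import *
p,d=load("top",0);W=cloud("top",d)
B={"table":((200,290,280,300),-.05,.05),"round":((300,205,345,250),.11,.16),"square":((250,210,290,252),.11,.16),"sugar":((275,183,313,220),.02,.08),
"honey":((415,200,458,237),.052,.09),"board":((400,245,466,305),.006,.03),"mat":((100,212,185,340),.002,.02),"tinL":((244,178,268,200),.04,.07),"tinR":((326,177,348,198),.04,.07),
"mug":((300,280,360,325),.075,.1),"pink":((368,195,404,227),.04,.09),"spoon":((275,310,320,410),.004,.08),"floor":((270,243,330,262),-.01,.03),"purp1":((427,150,466,187),.05,.09),"purp2":((466,208,508,242),.05,.09)}
for k,(b,lo,hi) in B.items():
    w=region(W,None,b,lo,hi)
    if len(w)<5: print(k,len(w));continue
    h=cv2.convexHull(w[:,:2].astype(np.float32)*1000)
    r=cv2.minAreaRect(h); c,rad=cv2.minEnclosingCircle(h)
    print(k,len(w),"med z",np.round(np.median(w[:,2]),4),"p95",np.round(np.percentile(w[:,2],95),4),"rect",np.round(r[0],1),np.round(r[1],1),round(r[2],1),"circ",np.round(c,1),round(rad,1),"mean",np.round(w[:,:2].mean(0)*1000,1))
p2=cv2.resize(p[160:280,230:370,::-1],None,fx=5.5,fy=5,interpolation=cv2.INTER_CUBIC); cv2.imwrite("pics/c1.png",cv2.resize(p[155:280,230:380,::-1],None,fx=5,fy=4.8*5/4.8,interpolation=cv2.INTER_CUBIC)[:600])
cv2.imwrite("pics/c2.png",cv2.resize(p[140:300,370:520,::-1],None,fx=3.7,fy=3.7,interpolation=cv2.INTER_CUBIC))
E
```

```text
table 798 med z 0.0002 p95 0.0037 rect [401.2 130.8] [179.2  21. ] 89.7 circ [401.2 130.7] 89.9 mean [401.2 131. ]
round 757 med z 0.1349 p95 0.1374 rect [541.  -49.3] [61.7 61.9] 89.9 circ [541.3 -48.8] 31.9 mean [539.8 -48.4]
square 785 med z 0.1295 p95 0.1327 rect [534.8  52.8] [58.  57.9] 82.6 circ [535.4  53.4] 38.2 mean [533.7  51.9]
sugar 622 med z 0.0475 p95 0.0612 rect [605.6   3.7] [61.  57.6] 0.4 circ [605.9   4. ] 31.2 mean [603.9   3.6]
honey 527 med z 0.0636 p95 0.0669 rect [ 567.9 -314.7] [55.2 54.5] 46.7 circ [ 568.  -315.4] 28.2 mean [ 567.6 -314.1]
board 2148 med z 0.0119 p95 0.0153 rect [ 446.4 -316.6] [133.9 128.6] 89.3 circ [ 449.6 -318.5] 89.3 mean [ 441.3 -309.2]
mat 8428 med z 0.0053 p95 0.0086 rect [445.7 349.6] [288.6 188.7] 0.7 circ [444.7 350.1] 170.3 mean [442.8 348.4]
tinL 256 med z 0.0498 p95 0.0531 rect [634.3  93.5] [38.  38.5] 67.7 circ [634.6  93.6] 20.0 mean [633.9  93.1]
tinR 249 med z 0.0496 p95 0.0527 rect [638.7 -88. ] [37.7 37.9] 2.3 circ [639.5 -88.4] 19.8 mean [638.9 -88. ]
mug 237 med z 0.0846 p95 0.0874 rect [385.8 -83.1] [79.1 74.3] 61.7 circ [382.5 -76.1] 46.6 mean [383.9 -83.3]
pink 581 med z 0.0633 p95 0.0666 rect [ 585.5 -196.7] [56.3 56.6] 70.2 circ [ 586.2 -197.9] 29.8 mean [ 584.9 -195.9]
spoon 959 med z 0.0138 p95 0.0574 rect [2.592e+02 1.000e-01] [225.1  99.4] 0.3 circ [259.7 -10.6] 118.0 mean [255.6  -2.9]
floor 995 med z 0.0083 p95 0.0158 rect [497.2  -5.6] [134.4  41.2] 89.8 circ [498.   -5.7] 69.8 mean [494.9  -7.7]
purp1 527 med z 0.0633 p95 0.0668 rect [ 683.7 -334.4] [54.4 55.1] 21.6 circ [ 684.4 -334.8] 28.2 mean [ 683.1 -333.7]
purp2 537 med z 0.0636 p95 0.0667 rect [ 555.  -423.6] [54.7 55. ] 1.1 circ [ 555.4 -423.2] 28.7 mean [ 555.  -422.1]
```

View pics/c1.png

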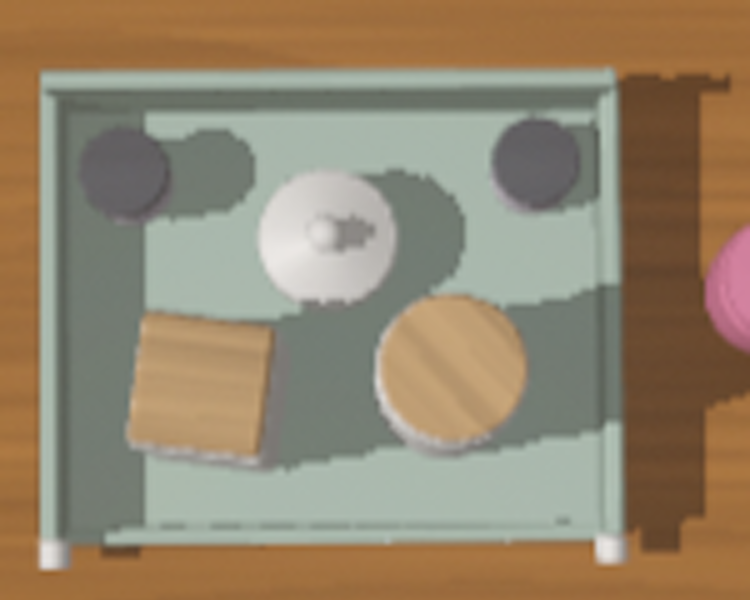

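View pics/c2.png

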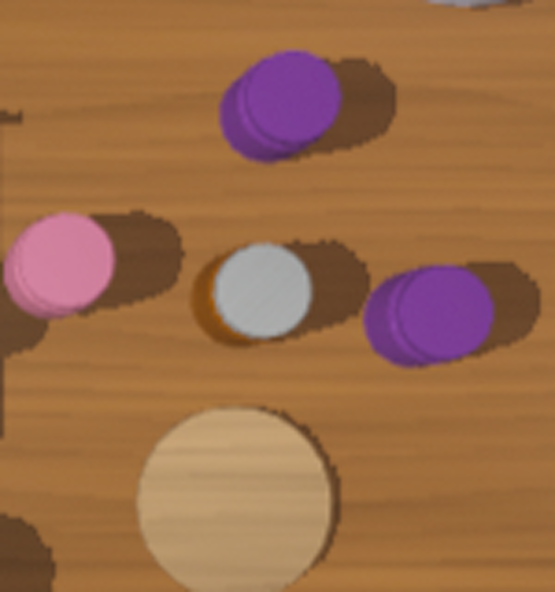

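```bash
cat > m.py <<'E'
from h import *
def meas(name,W,approx,rad,zlo,zhi):
    m=np.isfinite(W[...,2])&(W[...,2]>zlo)&(W[...,2]<zhi)&(np.hypot(W[...,0]-approx[0],W[...,1]-approx[1])<rad)
    n,l,st,_=cv2.connectedComponentsWithStats(m.astype(np.uint8))
    if n<2: return None
    m=l==1+np.argmax(st[1:,4]); w=W[m]
    h=cv2.convexHull(w[:,:2].astype(np.float32)*1000); r=cv2.minAreaRect(h)
    cf=circ(h[:,0,:].astype(float))
    a=r[2]%90; a=a-90 if a>45 else a
    return f"n{len(w)} z{np.median(w[:,2])*1000:.1f} rect {np.round(r[0],1)} {np.round(r[1],1)} yaw {a:.1f} circ {np.round(cf[0],1)} r{cf[1]:.1f} mean {np.round(w[:,:2].mean(0)*1000,1)}"
def report(tag,items):
    for cam in ("top","scene"):
        p,d=load(cam,tag);W=cloud(cam,d)
        for k,a in items.items(): print(cam,k,meas(k,W,*a))
E
python3 - <<'E'
from m import *
report(0,{"round":((.54,-.049),.045,.129,.15),"square":((.534,.052),.05,.124,.15),"sugar belly":((.605,.004),.04,.03,.075),"sugar upper":((.605,.004),.03,.047,.075),"knob":((.605,.004),.02,.057,.075),
"honey":((.568,-.315),.04,.058,.075),"board":((.447,-.313),.075,.0065,.02),"mug":((.384,-.083),.05,.07,.095),"tinL":((.634,.093),.03,.045,.06),"tinR":((.639,-.088),.03,.045,.06),"mat":((.445,.35),.16,.0025,.012)})
E
```

```text
top round n679 z135.1 rect [541.  -48.8] [56.7 59.1] yaw -0.1 circ [541.1 -48.6] r29.5 mean [541.  -48.7]
top square n704 z129.8 rect [535.1  53. ] [54.4 54.2] yaw -7.2 circ [533.8  53.3] r32.9 mean [534.7  52.7]
top sugar belly n608 z47.7 rect [605.8   3.7] [60.5 57.6] yaw 0.4 circ [605.7   4. ] r30.5 mean [604.5   3.7]
top sugar upper n326 z50.4 rect [605.3   5.7] [46.8 53.8] yaw -34.8 circ [605.    5.2] r25.8 mean [605.1   4.5]
top knob n42 z62.9 rect [605.6   3.5] [14.2 13.9] yaw -44.6 circ [605.7   3.7] r7.4 mean [605.2   3.4]
top honey n509 z63.6 rect [ 568.2 -315.2] [55.5 54.2] yaw -11.9 circ [ 568.  -315.2] r27.6 mean [ 567.9 -314.8]
top board n2132 z12.0 rect [ 441.7 -309.5] [118.3 118.7] yaw -13.9 circ [ 441.5 -309.7] r59.5 mean [ 441.3 -309.4]
top mug n273 z84.1 rect [385.5 -83.6] [77.9 74.2] yaw -26.9 circ [382.8 -79.9] r40.1 mean [382.9 -80.7]
top tinL n251 z49.8 rect [634.5  93.5] [38.3 37.3] yaw -44.4 circ [634.1  93.4] r19.2 mean [634.   93.2]
top tinR n246 z49.6 rect [638.7 -88. ] [37.7 37.9] yaw 2.3 circ [639.6 -88.3] r19.3 mean [639.1 -88.1]
top mat n7672 z5.5 rect
[... 602 characters left out ...]
610.2   1.6] r7.1 mean [6.112e+02 3.000e-01]
scene honey n769 z63.3 rect [ 572.5 -317.2] [54.7 57.1] yaw -16.1 circ [ 572.4 -316.9] r28.3 mean [ 574.5 -318. ]
scene board n2694 z11.4 rect [ 446.9 -311.5] [120.2 119.8] yaw 21.9 circ [ 446.1 -311.8] r60.4 mean [ 448.7 -313.3]
scene mug n532 z79.6 rect [388.  -86.3] [74.4 81.3] yaw -35.2 circ [387.2 -81.9] r41.7 mean [390.5 -86.8]
scene tinL n265 z49.6 rect [638.6  90.2] [39.4 39.2] yaw 22.8 circ [639.   91.5] r20.1 mean [639.6  90.1]
scene tinR n312 z49.3 rect [643.6 -90.3] [37.4 40.5] yaw -40.0 circ [643.6 -90.4] r19.7 mean [644.4 -91.1]
scene mat n4261 z4.8 rect [448.2 346.8] [271.9 168. ] yaw 0.9 circ [450.7 348.1] r141.5 mean [454.9 343.1]
```

Request:
{"fn": "drive_tool", "kwargs": {
  "steps": [
    {"tx": 0.05, "ty": -0.1, "tz": 0.06, "yaw": 0.036},
    {"tx": 0.524, "ty": -0.741, "tz": 0.06, "yaw": 0.036},
    {"tx": 0.524, "ty": -0.741, "tz": 0.06, "yaw": 0.036},
    {"tx": 0.524, "ty": -0.741, "tz": 0.06, "yaw": 0.036},
    {"tx": 0.524, "ty": -0.741, "tz": 0.06, "yaw": 0.036},
    {"tx": 0.524, "ty": -0.741, "tz": 0.06, "yaw": 0.036}
  ],
  "hand": 0.85
}}

```text
t: 0.7
position: [0.2769, 0.4195, 0.2297]
ee_rot: [0.061, 0.998, -0.0, 0.0]
wrist_force: [-0.8, 1.0, 0.3]
opening: 0.0813
```

Request:
{"fn": "drive_tool", "kwargs": {
  "steps": [
    {"tx": 0.524, "ty": -0.741},
    {"tx": 0.524, "ty": -0.741},
    {"tx": 0.524, "ty": -0.741},
    {"tx": 0.524, "ty": -0.741},
    {"tx": 0.524, "ty": -0.741}
  ]
}}

```text
schema error: expected keys tx, ty, tz, yaw
```

Request:
{"fn": "drive_tool", "kwargs": {
  "steps": [
    {"tx": 0.524, "ty": -0.741},
    {"tx": 0.524, "ty": -0.741},
    {"tx": 0.524, "ty": -0.741},
    {"tx": 0.524, "ty": -0.741},
    {"tx": 0.524, "ty": -0.741},
    {"tx": 0.524, "ty": -0.741}
  ]
}}

```text
schema error: expected keys tx, ty, tz, yaw
```

Request:
{"fn": "drive_tool", "kwargs": {
  "steps": [
    {"tx": 0.524, "ty": -0.741, "tz": 0, "yaw": 0},
    {"tx": 0.524, "ty": -0.741, "tz": 0, "yaw": 0},
    {"tx": 0.524, "ty": -0.741, "tz": 0, "yaw": 0},
    {"tx": 0.524, "ty": -0.741, "tz": 0, "yaw": 0},
    {"tx": 0.524, "ty": -0.741, "tz": 0, "yaw": 0},
    {"tx": 0.524, "ty": -0.741, "tz": 0, "yaw": 0}
  ]
}}

```text
t: 1.3
position: [0.4071, 0.236, 0.2295]
ee_rot: [0.061, 0.998, -0.0, 0.0]
wrist_force: [0.4, 0.3, 1.0]
opening: 0.0807
```

Request:
{"fn": "drive_tool", "kwargs": {
  "steps": [
    {"tx": 0.524, "ty": -0.741, "tz": 0, "yaw": 0},
    {"tx": 0.524, "ty": -0.741, "tz": 0, "yaw": 0},
    {"tx": 0.524, "ty": -0.741, "tz": 0, "yaw": 0},
    {"tx": 0.524, "ty": -0.741, "tz": 0, "yaw": 0},
    {"tx": 0.524, "ty": -0.741, "tz": 0, "yaw": 0},
    {"tx": 0.524, "ty": -0.741, "tz": 0, "yaw": 0},
    {"tx": 0.524, "ty": -0.741, "tz": 0, "yaw": 0}
  ]
}}

```text
t: 2.0
position: [0.5362, 0.0534, 0.2292]
ee_rot: [0.059, 0.998, 0.0, -0.001]
wrist_force: [-0.3, -0.0, -0.1]
opening: 0.081
```

```bash
python3 - <<'E'
from h import *
o=manip.get_obs();print(o['t'],o['position'],o['ee_rot'],o['joint_pos'])
for n in("scene","top"): grab(n,1)
p,d=load("scene",1);cv2.imwrite("pics/c3.png",cv2.resize(p[80:280,250:450,::-1],None,fx=3,fy=3,interpolation=cv2.INTER_CUBIC))
p,d=load("top",1);cv2.imwrite("pics/c4.png",cv2.resize(p[130:330,200:400,::-1],None,fx=3,fy=3,interpolation=cv2.INTER_CUBIC))
E
```

```text
2.0 [0.53624761 0.05338349 0.22919693] [ 5.94944213e-02  9.98228465e-01  1.75763908e-04 -5.61257525e-04] [-2.35693145e-02  3.53581726e-01  1.75075186e+00  4.54582373e-04
  1.03836826e+00 -1.47553745e+00]
```

View pics/c3.png

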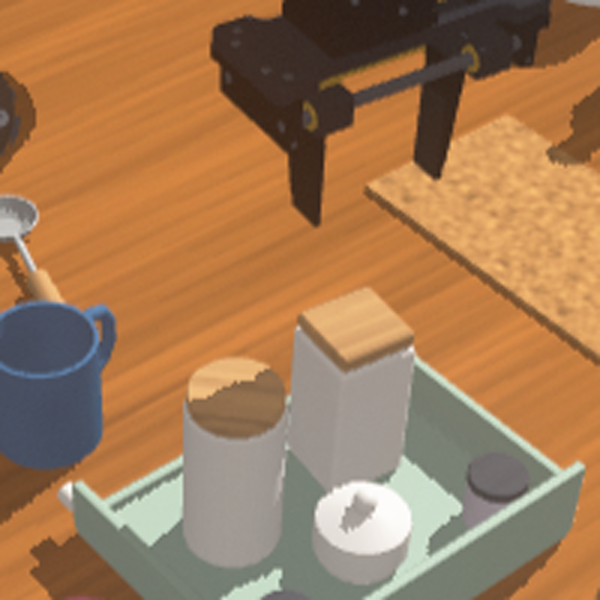

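View pics/c4.png

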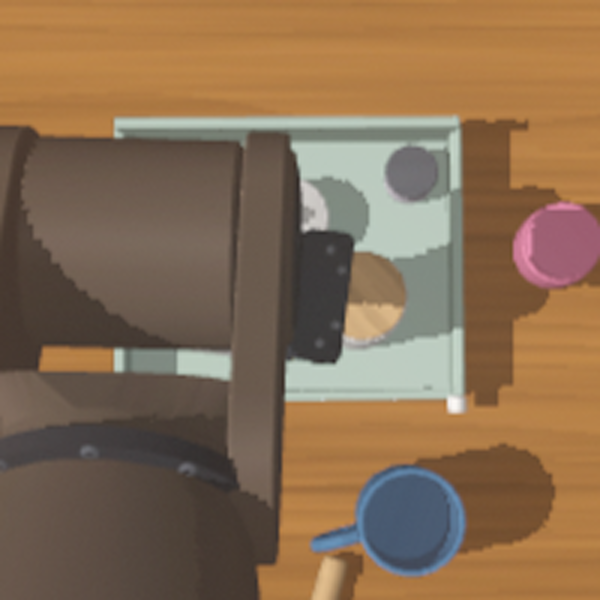

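```bash
python3 - <<'E'
from h import *
p,d=load("scene",1);W=cloud("scene",d)
T=np.array([.5362,.0534,.2292]); th=np.radians(-6.8)
R=np.array([[np.cos(th),np.sin(th)],[-np.sin(th),np.cos(th)]])
L=(W[...,:2]-T[:2])@R.T; z=W[...,2]-T[2]
m=(abs(L[...,0])<.06)&(abs(L[...,1])<.09)&(z>-.02)&(z<.03)
for s in(-1,1):
    q=m&(L[...,1]*s>.02); print(s,q.sum(),"x",np.percentile(L[q][:,0],[1,5,50,95,99])*1e3,"y",np.percentile(L[q][:,1],[1,5,50,95,99])*1e3,"z",np.percentile(z[q],[0,2,50])*1e3)
    v,u=np.nonzero(q); k=np.argmax(v); print(u[k],v[k])
E
```

```text
-1 127 x [-10.90938902  -8.98046238   5.75628862  12.16446323  13.69443423] y [-50.6659345  -50.13626895 -47.85241455 -42.30430219 -41.43807346] z [-1.43055033  0.4782573  16.35989609]
355 155
1 153 x [-9.76431411 -8.69494487  4.88968399 12.59875886 13.00329913] y [37.4366543  37.79014712 40.18752423 44.76285808 45.91417465] z [-1.37096206 -0.3500712  15.46359581]
394 139
```

Request:
{"fn": "drive_tool", "kwargs": {
  "steps": [
    {"tx": 0.004, "ty": 0, "tz": -0.15, "yaw": 0},
    {"tx": 0.004, "ty": 0, "tz": -0.3, "yaw": 0},
    {"tx": 0.004, "ty": 0, "tz": -0.4, "yaw": 0},
    {"tx": 0.004, "ty": 0, "tz": -0.5, "yaw": 0},
    {"tx": 0.004, "ty": 0, "tz": -0.6, "yaw": 0},
    {"tx": 0.004, "ty": 0, "tz": -0.6, "yaw": 0},
    {"tx": 0.004, "ty": 0, "tz": -0.6, "yaw": 0}
  ]
}}

```text
t: 2.8
position: [0.5374, 0.0535, 0.0802]
ee_rot: [0.059, 0.998, 0.0, -0.0]
wrist_force: [0.0, 0.5, 0.3]
opening: 0.0808
```

Request:
{"fn": "drive_tool", "kwargs": {
  "steps": [
    {"tx": 0, "ty": 0, "tz": 0, "yaw": 0},
    {"tx": 0, "ty": 0, "tz": 0, "yaw": 0},
    {"tx": 0, "ty": 0, "tz": 0, "yaw": 0},
    {"tx": 0, "ty": 0, "tz": 0, "yaw": 0},
    {"tx": 0, "ty": 0, "tz": 0, "yaw": 0},
    {"tx": 0, "ty": 0, "tz": 0, "yaw": 0}
  ],
  "hand": 0
}}

```text
t: 3.4
position: [0.5378, 0.0526, 0.0804]
ee_rot: [0.059, 0.998, 0.0, 0.0]
wrist_force: [-0.5, 0.0, 6.2]
opening: 0.0578
```

```bash
python3 - <<'E'
from m import *
o=manip.get_obs();print(o['t'],o['position'],o['ee_rot'],o['opening'],o['wrist_force'])
p,d=grab("scene",2);cv2.imwrite("pics/c5.png",cv2.resize(p[120:300,250:450,::-1],None,fx=3,fy=3,interpolation=cv2.INTER_CUBIC))
E
```

```text
3.4 [0.53780957 0.0525507  0.08037765] [5.93760859e-02 9.98235555e-01 9.12014572e-05 4.98644941e-04] 0.05775210681363777 [-0.4996295   0.04113305  6.23970929]
```

View pics/c5.png

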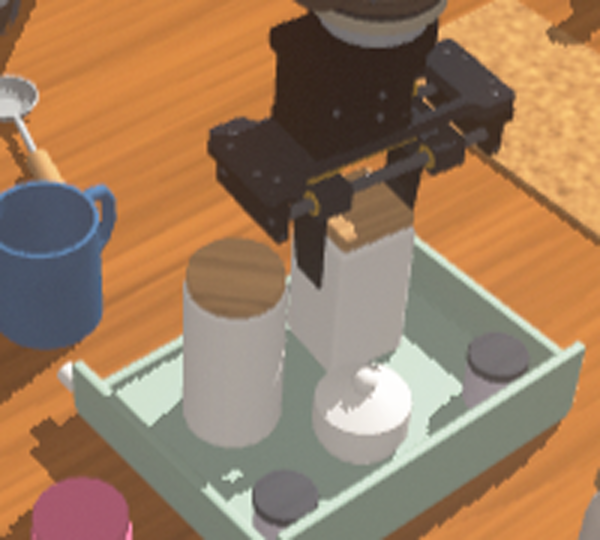

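Request:
{"fn": "drive_tool", "kwargs": {
  "steps": [
    {"tx": 0, "ty": 0, "tz": 0.03, "yaw": 0},
    {"tx": 0, "ty": 0, "tz": 0.1, "yaw": 0},
    {"tx": 0, "ty": 0, "tz": 0.2, "yaw": 0},
    {"tx": 0, "ty": 0, "tz": 0.3, "yaw": 0},
    {"tx": 0, "ty": 0.03, "tz": 0.38, "yaw": 0},
    {"tx": -0.02, "ty": 0.1, "tz": 0.4, "yaw": 0},
    {"tx": -0.04, "ty": 0.2, "tz": 0.4, "yaw": 0},
    {"tx": -0.06, "ty": 0.32, "tz": 0.4, "yaw": 0},
    {"tx": -0.08, "ty": 0.44, "tz": 0.4, "yaw": 0},
    {"tx": -0.1, "ty": 0.56, "tz": 0.4, "yaw": 0},
    {"tx": -0.12, "ty": 0.68, "tz": 0.4, "yaw": 0},
    {"tx": -0.14, "ty": 0.8, "tz": 0.4, "yaw": 0},
    {"tx": -0.15, "ty": 0.9, "tz": 0.4, "yaw": 0},
    {"tx": -0.16, "ty": 0.97, "tz": 0.4, "yaw": 0},
    {"tx": -0.16, "ty": 1.0, "tz": 0.4, "yaw": 0}
  ]
}}

```text
t: 4.95
position: [0.4971, 0.3037, 0.1796]
ee_rot: [0.059, 0.998, -0.0, -0.0]
wrist_force: [0.5, -0.1, -3.9]
opening: 0.0581
```

Request:
{"fn": "drive_tool", "kwargs": {
  "steps": [
    {"tx": 0, "ty": 0.05, "tz": 0, "yaw": 0},
    {"tx": 0, "ty": 0.12, "tz": 0, "yaw": 0},
    {"tx": 0, "ty": 0.17, "tz": -0.03, "yaw": 0},
    {"tx": 0, "ty": 0.19, "tz": -0.1, "yaw": 0},
    {"tx": 0, "ty": 0.2, "tz": -0.18, "yaw": 0},
    {"tx": 0, "ty": 0.2, "tz": -0.26, "yaw": 0},
    {"tx": 0, "ty": 0.2, "tz": -0.32, "yaw": 0},
    {"tx": 0, "ty": 0.2, "tz": -0.36, "yaw": 0},
    {"tx": 0, "ty": 0.2, "tz": -0.385, "yaw": 0},
    {"tx": 0, "ty": 0.2, "tz": -0.4, "yaw": 0},
    {"tx": 0, "ty": 0.2, "tz": -0.408, "yaw": 0},
    {"tx": 0, "ty": 0.2, "tz": -0.408, "yaw": 0}
  ]
}}

```text
t: 6.15
position: [0.4977, 0.3526, 0.0779]
ee_rot: [0.059, 0.998, 0.0, 0.0]
wrist_force: [-0.1, -0.1, -3.1]
opening: 0.058
```

Request:
{"fn": "drive_tool", "kwargs": {
  "steps": [
    {"tx": 0, "ty": 0, "tz": -0.004, "yaw": 0},
    {"tx": 0, "ty": 0, "tz": -0.004, "yaw": 0}
  ]
}}

```text
t: 6.35
position: [0.4979, 0.3528, 0.0774]
ee_rot: [0.059, 0.998, 0.0, 0.001]
wrist_force: [0.2, -0.1, 2.0]
opening: 0.0582
```

Request:
{"fn": "drive_tool", "kwargs": {
  "steps": [
    {"tx": 0, "ty": 0, "tz": 0, "yaw": 0},
    {"tx": 0, "ty": 0, "tz": 0, "yaw": 0},
    {"tx": 0, "ty": 0, "tz": 0, "yaw": 0},
    {"tx": 0, "ty": 0, "tz": 0.05, "yaw": 0},
    {"tx": 0, "ty": 0, "tz": 0.15, "yaw": 0},
    {"tx": 0, "ty": 0, "tz": 0.3, "yaw": 0},
    {"tx": 0, "ty": 0, "tz": 0.45, "yaw": 0},
    {"tx": 0, "ty": 0, "tz": 0.6, "yaw": 0},
    {"tx": 0, "ty": 0, "tz": 0.6, "yaw": 0}
  ],
  "hand": 0.85
}}

```text
t: 7.25
position: [0.499, 0.3534, 0.2328]
ee_rot: [0.059, 0.998, 0.002, 0.004]
wrist_force: [1.3, 0.2, -0.7]
opening: 0.0807
```

```bash
python3 - <<'E'
from m import *
p,d=grab("scene",3);
o=manip.get_obs();print(o['t'],o['position'])
W=cloud("scene",d)
print(meas("sq",W,(.5,.35),.06,.122,.15)); print(meas("r",W,(.545,-.05),.05,.129,.15))
cv2.imwrite("pics/c6.png",cv2.resize(p[80:300,250:550,::-1],None,fx=2.5,fy=2.5))
E
```

```text
7.3 [0.49819074 0.35295404 0.22991072]
n407 z126.2 rect [499.6 351.1] [58.3 56.3] yaw -6.4 circ [500.1 349.7] r33.1 mean [500.9 348.5]
n650 z134.3 rect [545.4 -51.1] [58.4 59.5] yaw -28.9 circ [545.6 -50.9] r30.1 mean [547.2 -52.2]
```

View pics/c6.png

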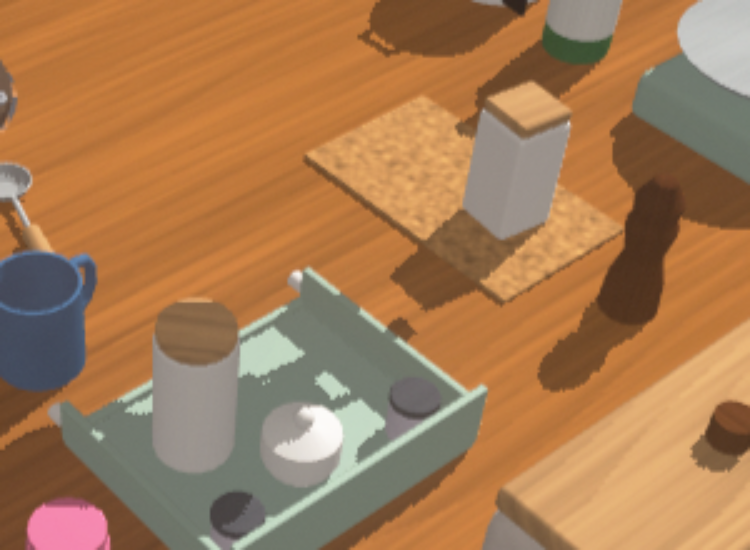

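Request:
{"fn": "drive_tool", "kwargs": {
  "steps": [
    {"tx": 0.045, "ty": -0.2, "tz": 0, "yaw": 0},
    {"tx": 0.09, "ty": -0.4, "tz": 0, "yaw": 0},
    {"tx": 0.09, "ty": -0.6, "tz": 0, "yaw": 0},
    {"tx": 0.09, "ty": -0.8, "tz": 0, "yaw": 0}
  ]
}}

```text
t: 7.7
position: [0.5194, 0.1531, 0.2258]
ee_rot: [0.059, 0.998, -0.0, -0.001]
wrist_force: [0.9, -0.7, 0.3]
opening: 0.0806
```

Request:
{"fn": "drive_tool", "kwargs": {
  "steps": [
    {"tx": 0.045, "ty": -0.2, "tz": 0, "yaw": 0},
    {"tx": 0.092, "ty": -0.4, "tz": 0, "yaw": 0},
    {"tx": 0.092, "ty": -0.6, "tz": 0, "yaw": 0},
    {"tx": 0.092, "ty": -0.75, "tz": 0, "yaw": 0},
    {"tx": 0.092, "ty": -0.803, "tz": 0, "yaw": 0},
    {"tx": 0.092, "ty": -0.803, "tz": 0, "yaw": 0},
    {"tx": 0.092, "ty": -0.803, "tz": 0, "yaw": 0}
  ]
}}

```text
t: 8.4
position: [0.5428, -0.0449, 0.2263]
ee_rot: [0.059, 0.998, 0.0, -0.0]
wrist_force: [0.2, -0.9, -0.8]
opening: 0.0809
```

Request:
{"fn": "drive_tool", "kwargs": {
  "steps": [
    {"tx": 0, "ty": 0, "tz": -0.15, "yaw": 0},
    {"tx": 0, "ty": 0, "tz": -0.3, "yaw": 0},
    {"tx": 0, "ty": 0, "tz": -0.4, "yaw": 0},
    {"tx": 0, "ty": 0, "tz": -0.5, "yaw": 0},
    {"tx": 0, "ty": 0, "tz": -0.58, "yaw": 0},
    {"tx": 0, "ty": 0, "tz": -0.58, "yaw": 0},
    {"tx": 0, "ty": 0, "tz": -0.58, "yaw": 0}
  ]
}}

```text
t: 9.1
position: [0.5432, -0.0445, 0.082]
ee_rot: [0.058, 0.998, 0.0, -0.0]
wrist_force: [1.0, -0.0, 0.1]
opening: 0.0805
```

```bash
python3 - <<'E'
from m import *
o=manip.get_obs();print(o['t'],o['position'],o['opening'],o['wrist_force'])
p,d=grab("scene",4);cv2.imwrite("pics/c7.png",cv2.resize(p[120:300,250:450,::-1],None,fx=3,fy=3,interpolation=cv2.INTER_CUBIC))
E
```

```text
9.1 [ 0.54319676 -0.04448662  0.08197333] 0.08049359513576086 [ 0.99793911 -0.02669759  0.12893148]
```

View pics/c7.png

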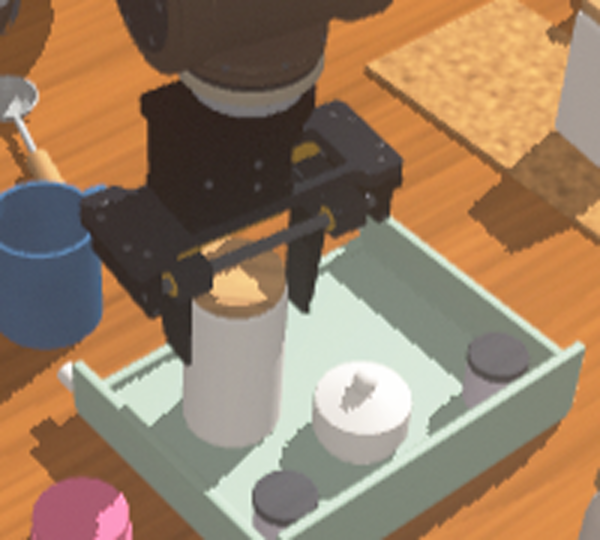

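Request:
{"fn": "drive_tool", "kwargs": {
  "steps": [
    {"tx": 0, "ty": -0.015, "tz": 0, "yaw": 0},
    {"tx": 0, "ty": -0.015, "tz": 0, "yaw": 0}
  ]
}}

```text
t: 9.35
position: [0.5435, -0.0497, 0.0826]
ee_rot: [0.059, 0.998, -0.0, 0.001]
wrist_force: [-0.8, -0.1, 0.2]
opening: 0.0807
```

Request:
{"fn": "drive_tool", "kwargs": {
  "steps": [
    {"tx": 0, "ty": 0, "tz": 0, "yaw": 0},
    {"tx": 0, "ty": 0, "tz": 0, "yaw": 0},
    {"tx": 0, "ty": 0, "tz": 0, "yaw": 0},
    {"tx": 0, "ty": 0, "tz": 0, "yaw": 0},
    {"tx": 0, "ty": 0, "tz": 0, "yaw": 0},
    {"tx": 0, "ty": 0, "tz": 0, "yaw": 0}
  ],
  "hand": 0
}}

```text
t: 9.95
position: [0.5431, -0.0495, 0.0818]
ee_rot: [0.059, 0.998, -0.0, 0.0]
wrist_force: [-0.5, 0.2, 4.3]
opening: 0.063
```

```bash
python3 - <<'E'
from m import *
o=manip.get_obs();print(o['t'],o['position'],o['opening'],o['wrist_force'])
E
```

```text
9.95 [ 0.54314701 -0.04952953  0.0818256 ] 0.06299984039173241 [-0.5249371   0.23657113  4.32864514]
```

Request:
{"fn": "drive_tool", "kwargs": {
  "steps": [
    {"tx": 0, "ty": 0, "tz": 0.03, "yaw": 0},
    {"tx": 0, "ty": 0, "tz": 0.1, "yaw": 0},
    {"tx": 0, "ty": 0, "tz": 0.2, "yaw": 0},
    {"tx": 0, "ty": 0, "tz": 0.3, "yaw": 0},
    {"tx": -0.01, "ty": 0.03, "tz": 0.38, "yaw": 0},
    {"tx": -0.04, "ty": 0.1, "tz": 0.4, "yaw": 0},
    {"tx": -0.08, "ty": 0.2, "tz": 0.4, "yaw": 0},
    {"tx": -0.12, "ty": 0.32, "tz": 0.4, "yaw": 0},
    {"tx": -0.17, "ty": 0.44, "tz": 0.4, "yaw": 0},
    {"tx": -0.21, "ty": 0.56, "tz": 0.4, "yaw": 0},
    {"tx": -0.26, "ty": 0.68, "tz": 0.4, "yaw": 0},
    {"tx": -0.306, "ty": 0.8, "tz": 0.4, "yaw": 0}
  ]
}}

```text
t: 11.15
position: [0.4646, 0.1522, 0.1809]
ee_rot: [0.059, 0.998, -0.0, -0.001]
wrist_force: [0.5, -0.3, -2.2]
opening: 0.0635
```

Request:
{"fn": "drive_tool", "kwargs": {
  "steps": [
    {"tx": -0.04, "ty": 0.12, "tz": 0, "yaw": 0},
    {"tx": -0.09, "ty": 0.24, "tz": 0, "yaw": 0},
    {"tx": -0.14, "ty": 0.36, "tz": 0, "yaw": 0},
    {"tx": -0.18, "ty": 0.48, "tz": 0, "yaw": 0},
    {"tx": -0.23, "ty": 0.6, "tz": 0, "yaw": 0},
    {"tx": -0.27, "ty": 0.7, "tz": 0, "yaw": 0},
    {"tx": -0.29, "ty": 0.76, "tz": -0.02, "yaw": 0},
    {"tx": -0.3, "ty": 0.79, "tz": -0.08, "yaw": 0},
    {"tx": -0.306, "ty": 0.8, "tz": -0.16, "yaw": 0},
    {"tx": -0.306, "ty": 0.8, "tz": -0.24, "yaw": 0},
    {"tx": -0.306, "ty": 0.8, "tz": -0.31, "yaw": 0},
    {"tx": -0.306, "ty": 0.8, "tz": -0.36, "yaw": 0},
    {"tx": -0.306, "ty": 0.8, "tz": -0.385, "yaw": 0},
    {"tx": -0.306, "ty": 0.8, "tz": -0.4, "yaw": 0},
    {"tx": -0.306, "ty": 0.8, "tz": -0.41, "yaw": 0},
    {"tx": -0.306, "ty": 0.8, "tz": -0.412, "yaw": 0}
  ]
}}

```text
t: 12.75
position: [0.3902, 0.3505, 0.0789]
ee_rot: [0.059, 0.998, 0.0, 0.0]
wrist_force: [0.5, -0.8, -2.0]
opening: 0.0635
```

Request:
{"fn": "drive_tool", "kwargs": {
  "steps": [
    {"tx": 0, "ty": 0, "tz": -0.001, "yaw": 0},
    {"tx": 0, "ty": 0, "tz": -0.002, "yaw": 0}
  ]
}}

```text
t: 12.95
position: [0.3903, 0.3506, 0.0788]
ee_rot: [0.059, 0.998, 0.0, 0.0]
wrist_force: [-1.1, -0.8, 6.3]
opening: 0.0642
```

Request:
{"fn": "drive_tool", "kwargs": {
  "steps": [
    {"tx": 0, "ty": 0, "tz": 0, "yaw": 0},
    {"tx": 0, "ty": 0, "tz": 0, "yaw": 0},
    {"tx": 0, "ty": 0, "tz": 0, "yaw": 0},
    {"tx": 0, "ty": 0, "tz": 0.05, "yaw": 0},
    {"tx": 0, "ty": 0, "tz": 0.15, "yaw": 0},
    {"tx": 0, "ty": 0, "tz": 0.3, "yaw": 0},
    {"tx": 0, "ty": 0, "tz": 0.45, "yaw": 0},
    {"tx": 0, "ty": 0, "tz": 0.45, "yaw": 0},
    {"tx": 0, "ty": 0, "tz": 0.45, "yaw": 0}
  ],
  "hand": 0.85
}}

```text
t: 13.85
position: [0.3901, 0.3506, 0.1918]
ee_rot: [0.059, 0.998, 0.001, 0.001]
wrist_force: [-0.1, -0.5, -0.5]
opening: 0.0809
```

```bash
python3 - <<'E'
from m import *
o=manip.get_obs();print(o['t'],o['position'],o['opening'],o['wrist_force'])
for c in("scene","top"):
    p,d=grab(c,5);W=cloud(c,d)
    for n,a in {"sq":((.5,.35),.06,.122,.15),"r":((.395,.35),.05,.126,.15),"sugar":((.608,.003),.04,.03,.075),"knob":((.608,.003),.02,.057,.075),"tL":((.634,.093),.03,.045,.06),"tR":((.64,-.089),.03,.045,.06)}.items(): print(c,n,meas(n,W,*a))
E
```

```text
13.85 [0.39012454 0.35057449 0.19184876] 0.0809143239360599 [-0.06555383 -0.49252098 -0.48697176]
scene sq n399 z126.3 rect [499.5 349. ] [57.2 59.3] yaw -12.4 circ [499.4 350.3] r33.4 mean [500.7 348.5]
scene r n357 z131.2 rect [393.  348.6] [57.6 64.7] yaw 44.7 circ [392.8 348.7] r30.7 mean [394.7 346.6]
scene sugar n753 z46.3 rect [6.111e+02 6.000e-01] [61.  61.1] yaw 35.1 circ [610.8   1.3] r30.8 mean [615.8  -3.9]
scene knob n53 z62.0 rect [610.8   1.4] [14.1 14.3] yaw -17.0 circ [610.6   1.2] r7.4 mean [6.117e+02 6.000e-01]
scene tL n261 z49.2 rect [639.   90.5] [37.9 39.8] yaw -0.5 circ [639.   91.2] r20.1 mean [639.5  90.3]
scene tR n315 z49.3 rect [643.8 -90.4] [37.6 39.5] yaw -38.3 circ [643.7 -90.3] r19.6 mean [644.2 -91.2]
top sq n738 z127.1 rect [495.2 352.6] [54.8 53.9] yaw -7.4 circ [494.9 353. ] r33.3 mean [495.  351.8]
top r n126 z132.1 rect [409.8 349.9] [50.8 15.2] yaw -2.8 circ [392.  350.9] r26.6 mean [410.4 347.4]
top sugar n609 z47.4 rect [605.8   3.8] [57.6 61. ] yaw -0.1 circ [605.7   3.9] r30.5 mean [604.4   3.8]
top knob n41 z63.3 rect [605.4   3.4] [13.6 14.2] yaw -36.3 circ [605.5   3.6] r7.2 mean [605.    3.5]
top tL n249 z49.9 rect [634.7  93.5] [38.  37.5] yaw 44.6 circ [634.1  93.3] r19.3 mean [634.1  93.2]
top tR n245 z49.8 rect [638.6 -88. ] [37.8 37.5] yaw -1.9 circ [639.  -88.1] r19.2 mean [639.  -87.9]
```

View pics/scene5.png

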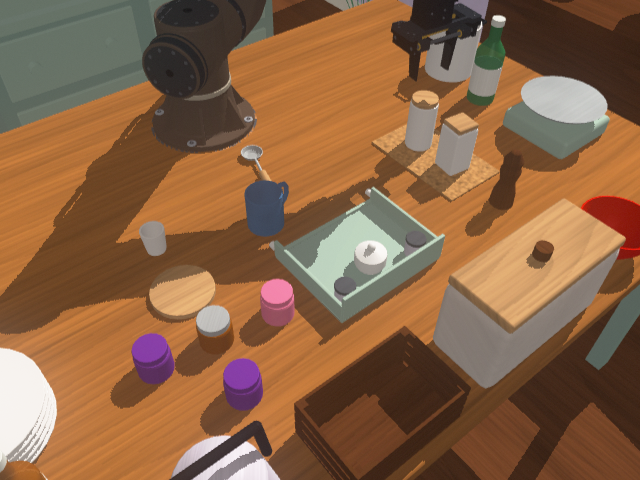

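Request:
{"fn": "drive_tool", "kwargs": {
  "steps": [
    {"tx": 0.1, "ty": -0.16, "tz": 0, "yaw": 0},
    {"tx": 0.2, "ty": -0.32, "tz": 0, "yaw": 0},
    {"tx": 0.3, "ty": -0.48, "tz": 0, "yaw": 0},
    {"tx": 0.4, "ty": -0.64, "tz": 0, "yaw": 0},
    {"tx": 0.437, "ty": -0.693, "tz": 0, "yaw": 0},
    {"tx": 0.437, "ty": -0.693, "tz": 0, "yaw": 0}
  ]
}}

```text
t: 14.55
position: [0.4999, 0.1756, 0.1896]
ee_rot: [0.061, 0.998, -0.0, -0.001]
wrist_force: [-0.3, -0.1, 0.1]
opening: 0.0807
```

Request:
{"fn": "drive_tool", "kwargs": {
  "steps": [
    {"tx": 0.1, "ty": -0.16, "tz": 0, "yaw": 0},
    {"tx": 0.2, "ty": -0.32, "tz": -0.05, "yaw": 0},
    {"tx": 0.3, "ty": -0.48, "tz": -0.1, "yaw": 0},
    {"tx": 0.4, "ty": -0.64, "tz": -0.15, "yaw": 0},
    {"tx": 0.437, "ty": -0.693, "tz": -0.2, "yaw": 0},
    {"tx": 0.437, "ty": -0.693, "tz": -0.2, "yaw": 0},
    {"tx": 0.437, "ty": -0.693, "tz": -0.2, "yaw": 0}
  ]
}}

```text
t: 15.25
position: [0.6077, 0.0056, 0.1401]
ee_rot: [0.059, 0.998, 0.0, -0.001]
wrist_force: [0.4, 0.7, 0.5]
opening: 0.0806
```

Request:
{"fn": "drive_tool", "kwargs": {
  "steps": [
    {"tx": 0.004, "ty": -0.006, "tz": -0.1, "yaw": 0},
    {"tx": 0.004, "ty": -0.006, "tz": -0.2, "yaw": 0},
    {"tx": 0.004, "ty": -0.006, "tz": -0.3, "yaw": 0},
    {"tx": 0.004, "ty": -0.006, "tz": -0.4, "yaw": 0},
    {"tx": 0.004, "ty": -0.006, "tz": -0.46, "yaw": 0},
    {"tx": 0.004, "ty": -0.006, "tz": -0.496, "yaw": 0},
    {"tx": 0.004, "ty": -0.006, "tz": -0.496, "yaw": 0},
    {"tx": 0.004, "ty": -0.006, "tz": -0.496, "yaw": 0}
  ]
}}

```text
t: 16.05
position: [0.6099, 0.0029, 0.0176]
ee_rot: [0.059, 0.998, 0.0, 0.001]
wrist_force: [0.4, 0.2, -0.4]
opening: 0.0805
```

Request:
{"fn": "drive_tool", "kwargs": {
  "steps": [
    {"tx": 0, "ty": 0, "tz": 0, "yaw": 0},
    {"tx": 0, "ty": 0, "tz": 0, "yaw": 0},
    {"tx": 0, "ty": 0, "tz": 0, "yaw": 0},
    {"tx": 0, "ty": 0, "tz": 0, "yaw": 0},
    {"tx": 0, "ty": 0, "tz": 0, "yaw": 0},
    {"tx": 0, "ty": 0, "tz": 0, "yaw": 0}
  ],
  "hand": 0
}}

```text
t: 16.65
position: [0.6098, 0.0025, 0.0172]
ee_rot: [0.059, 0.998, 0.0, 0.0]
wrist_force: [-0.5, 0.4, 6.0]
opening: 0.0615
```

```bash
python3 - <<'E'
from m import *
p,d=grab("scene",6);cv2.imwrite("pics/c8.png",cv2.resize(p[180:340,250:450,::-1],None,fx=3,fy=3,interpolation=cv2.INTER_CUBIC))
E
```

```text
(no output)
```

View pics/c8.png

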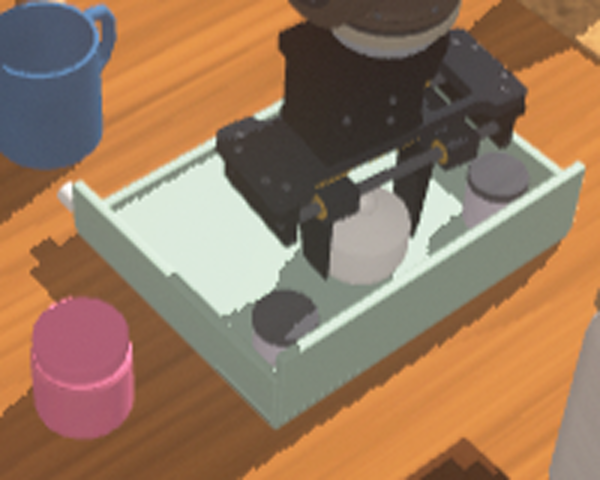

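Request:
{"fn": "drive_tool", "kwargs": {
  "steps": [
    {"tx": 0, "ty": 0, "tz": 0.03, "yaw": 0},
    {"tx": 0, "ty": 0, "tz": 0.1, "yaw": 0},
    {"tx": 0, "ty": 0, "tz": 0.2, "yaw": 0},
    {"tx": 0, "ty": 0, "tz": 0.3, "yaw": 0},
    {"tx": -0.01, "ty": -0.03, "tz": 0.38, "yaw": 0},
    {"tx": -0.05, "ty": -0.1, "tz": 0.4, "yaw": 0},
    {"tx": -0.1, "ty": -0.2, "tz": 0.4, "yaw": 0},
    {"tx": -0.16, "ty": -0.31, "tz": 0.4, "yaw": 0},
    {"tx": -0.22, "ty": -0.42, "tz": 0.4, "yaw": 0},
    {"tx": -0.28, "ty": -0.53, "tz": 0.4, "yaw": 0},
    {"tx": -0.33, "ty": -0.624, "tz": 0.4, "yaw": 0}
  ]
}}

```text
t: 17.8
position: [0.526, -0.1547, 0.1169]
ee_rot: [0.059, 0.998, 0.0, -0.0]
wrist_force: [-0.0, 0.2, -2.0]
opening: 0.0617
```

Request:
{"fn": "drive_tool", "kwargs": {
  "steps": [
    {"tx": -0.05, "ty": -0.1, "tz": 0, "yaw": 0},
    {"tx": -0.11, "ty": -0.21, "tz": 0, "yaw": 0},
    {"tx": -0.17, "ty": -0.32, "tz": 0, "yaw": 0},
    {"tx": -0.23, "ty": -0.43, "tz": 0, "yaw": 0},
    {"tx": -0.28, "ty": -0.53, "tz": 0, "yaw": 0},
    {"tx": -0.32, "ty": -0.6, "tz": -0.02, "yaw": 0},
    {"tx": -0.331, "ty": -0.624, "tz": -0.08, "yaw": 0},
    {"tx": -0.331, "ty": -0.624, "tz": -0.16, "yaw": 0},
    {"tx": -0.331, "ty": -0.624, "tz": -0.24, "yaw": 0},
    {"tx": -0.331, "ty": -0.624, "tz": -0.3, "yaw": 0},
    {"tx": -0.331, "ty": -0.624, "tz": -0.34, "yaw": 0},
    {"tx": -0.331, "ty": -0.624, "tz": -0.36, "yaw": 0},
    {"tx": -0.331, "ty": -0.624, "tz": -0.372, "yaw": 0},
    {"tx": -0.331, "ty": -0.624, "tz": -0.372, "yaw": 0}
  ]
}}

```text
t: 19.2
position: [0.4444, -0.3095, 0.0238]
ee_rot: [0.059, 0.998, -0.0, 0.0]
wrist_force: [0.0, -1.2, -1.1]
opening: 0.0615
```

Request:
{"fn": "drive_tool", "kwargs": {
  "steps": [
    {"tx": 0, "ty": 0, "tz": -0.004, "yaw": 0},
    {"tx": 0, "ty": 0, "tz": -0.008, "yaw": 0},
    {"tx": 0, "ty": 0, "tz": -0.009, "yaw": 0}
  ]
}}

```text
t: 19.5
position: [0.4444, -0.3096, 0.0216]
ee_rot: [0.059, 0.998, -0.0, 0.0]
wrist_force: [0.2, 0.1, -2.1]
opening: 0.0618
```

```bash
python3 - <<'E'
from m import *
p,d=grab("scene",7);W=cloud("scene",d)
print(meas("b",W,(.447,-.311),.075,.0065,.02))
print(meas("s",W,(.447,-.311),.04,.035,.08))
print(manip.get_obs()['wrist_force'],manip.get_obs()['position'])
cv2.imwrite("pics/c9.png",cv2.resize(p[180:400,100:320,::-1],None,fx=2.7,fy=2.7,interpolation=cv2.INTER_CUBIC))
E
```

```text
n1543 z11.4 rect [ 457.1 -315.8] [118.9  98.4] yaw -20.2 circ [ 447.2 -312.3] r59.7 mean [ 466.4 -319.8]
n1016 z51.2 rect [ 447.3 -313.5] [62.9 70.2] yaw 28.0 circ [ 447.2 -311.6] r35.2 mean [ 453.4 -311.7]
[-0.07343799 -0.62137768 -2.13979155] [ 0.44436953 -0.30955613  0.02158358]
```

View pics/c9.png

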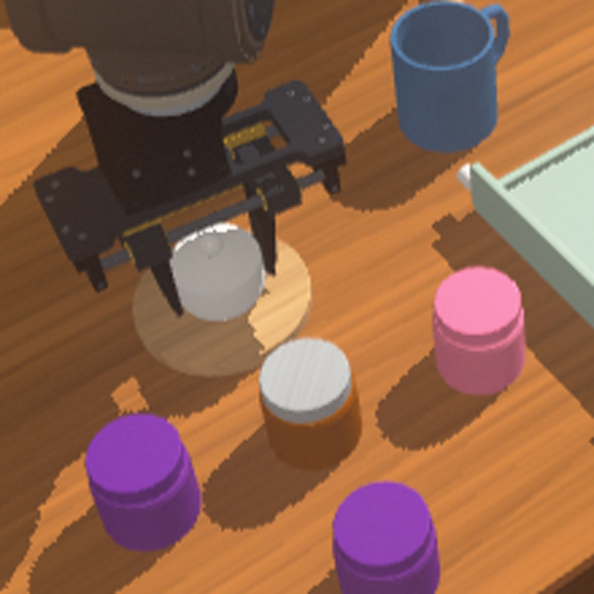

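Pot looks on the board centre, honey jar (amber, steel lid) at crop (307,400) between the purples and pink. Force still shows hanging; lower slightly to contact.

Request:
{"fn": "drive_tool", "kwargs": {
  "steps": [
    {"tx": 0, "ty": 0, "tz": -0.004, "yaw": 0},
    {"tx": 0, "ty": 0, "tz": -0.005, "yaw": 0}
  ]
}}

```text
t: 19.75
position: [0.4444, -0.3096, 0.0212]
ee_rot: [0.059, 0.998, -0.0, 0.0]
wrist_force: [-3.1, 2.8, 15.2]
opening: 0.0617
```

Request:
{"fn": "drive_tool", "kwargs": {
  "steps": [
    {"tx": 0, "ty": 0, "tz": 0.003, "yaw": 0},
    {"tx": 0, "ty": 0, "tz": 0.003, "yaw": 0},
    {"tx": 0, "ty": 0, "tz": 0.003, "yaw": 0},
    {"tx": 0, "ty": 0, "tz": 0.003, "yaw": 0},
    {"tx": 0, "ty": 0, "tz": 0.08, "yaw": 0},
    {"tx": 0, "ty": 0, "tz": 0.2, "yaw": 0},
    {"tx": 0, "ty": 0, "tz": 0.35, "yaw": 0},
    {"tx": 0.1, "ty": 0, "tz": 0.45, "yaw": 0},
    {"tx": 0.25, "ty": 0, "tz": 0.45, "yaw": 0},
    {"tx": 0.4, "ty": -0.02, "tz": 0.45, "yaw": 0},
    {"tx": 0.505, "ty": -0.02, "tz": 0.45, "yaw": 0},
    {"tx": 0.505, "ty": -0.02, "tz": 0.45, "yaw": 0}
  ],
  "hand": 0.85
}}

```text
t: 20.95
position: [0.5729, -0.3142, 0.1321]
ee_rot: [0.059, 0.998, -0.0, 0.0]
wrist_force: [-1.3, 0.4, -0.4]
opening: 0.0808
```

```bash
python3 - <<'E'
from m import *
o=manip.get_obs();print(o['position'])
for c in("scene","top"):
    p,d=grab(c,8);W=cloud(c,d)
    for n,a in {"sugar":((.444,-.311),.04,.034,.08),"knob":((.445,-.31),.02,.061,.075),"honey":((.57,-.315),.04,.058,.075)}.items(): print(c,n,meas(n,W,*a))
cv2.imwrite("pics/c10.png",cv2.resize(load("scene",8)[0][180:400,100:320,::-1],None,fx=2.7,fy=2.7,interpolation=cv2.INTER_CUBIC))
E
```

```text
[ 0.57288287 -0.31421418  0.13209909]
scene sugar n195 z47.3 rect [ 466.3 -300.6] [18.4 39.9] yaw 7.2 circ [ 464.9 -301.8] r15.8 mean [ 468.5 -302.7]
scene knob n12 z65.7 rect [ 449.2 -306.7] [3. 7.] yaw 29.0 circ [ 449.9 -306.2] r2.9 mean [ 449.4 -306.5]
scene honey n766 z63.4 rect [ 573.  -317.2] [54.8 55.6] yaw 38.8 circ [ 573.  -317.2] r27.8 mean [ 574.7 -317.9]
top sugar n28 z43.0 rect [ 458.9 -286.5] [ 4.1 29.1] yaw -40.4 circ [ 442.8 -304.9] r26.8 mean [ 458.6 -286.1]
top knob None
top honey n15 z62.8 rect [ 548.4 -298.2] [12.3  5.6] yaw -15.5 circ [ 549.5 -299.3] r4.9 mean [ 548.4 -299.2]
```

View pics/c10.png

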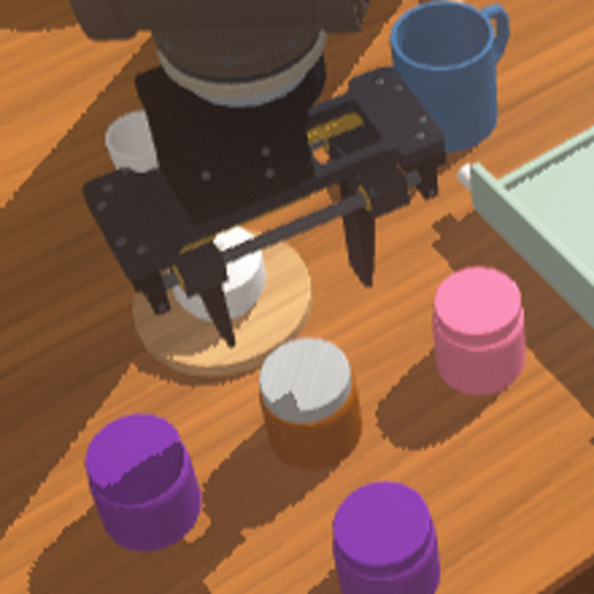

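Request:
{"fn": "drive_tool", "kwargs": {
  "steps": [
    {"tx": -0.008, "ty": -0.003, "tz": -0.1, "yaw": 0},
    {"tx": -0.008, "ty": -0.003, "tz": -0.2, "yaw": 0},
    {"tx": -0.008, "ty": -0.003, "tz": -0.3, "yaw": 0},
    {"tx": -0.008, "ty": -0.003, "tz": -0.4, "yaw": 0},
    {"tx": -0.008, "ty": -0.003, "tz": -0.45, "yaw": 0},
    {"tx": -0.008, "ty": -0.003, "tz": -0.485, "yaw": 0},
    {"tx": -0.008, "ty": -0.003, "tz": -0.485, "yaw": 0},
    {"tx": -0.008, "ty": -0.003, "tz": -0.485, "yaw": 0}
  ]
}}

```text
t: 21.85
position: [0.5687, -0.3155, 0.0123]
ee_rot: [0.059, 0.998, -0.0, 0.0]
wrist_force: [-0.6, -0.1, 0.7]
opening: 0.081
```

Request:
{"fn": "drive_tool", "kwargs": {
  "steps": [
    {"tx": 0, "ty": 0, "tz": 0, "yaw": 0},
    {"tx": 0, "ty": 0, "tz": 0, "yaw": 0},
    {"tx": 0, "ty": 0, "tz": 0, "yaw": 0},
    {"tx": 0, "ty": 0, "tz": 0, "yaw": 0},
    {"tx": 0, "ty": 0, "tz": 0, "yaw": 0},
    {"tx": 0, "ty": 0, "tz": 0, "yaw": 0}
  ],
  "hand": 0
}}

```text
t: 22.45
position: [0.5687, -0.3153, 0.0119]
ee_rot: [0.059, 0.998, -0.0, 0.0]
wrist_force: [-0.8, 0.8, 5.3]
opening: 0.0597
```

Request:
{"fn": "drive_tool", "kwargs": {
  "steps": [
    {"tx": 0, "ty": 0, "tz": 0.03, "yaw": 0},
    {"tx": 0, "ty": 0, "tz": 0.1, "yaw": 0},
    {"tx": 0, "ty": 0, "tz": 0.2, "yaw": 0},
    {"tx": 0, "ty": 0, "tz": 0.3, "yaw": 0},
    {"tx": 0, "ty": 0.03, "tz": 0.38, "yaw": 0},
    {"tx": 0.01, "ty": 0.1, "tz": 0.4, "yaw": 0},
    {"tx": 0.02, "ty": 0.2, "tz": 0.4, "yaw": 0},
    {"tx": 0.04, "ty": 0.32, "tz": 0.4, "yaw": 0},
    {"tx": 0.05, "ty": 0.44, "tz": 0.4, "yaw": 0},
    {"tx": 0.065, "ty": 0.55, "tz": 0.4, "yaw": 0},
    {"tx": 0.075, "ty": 0.64, "tz": 0.4, "yaw": 0}
  ]
}}

```text
t: 23.55
position: [0.5868, -0.1525, 0.1105]
ee_rot: [0.059, 0.998, 0.0, -0.001]
wrist_force: [0.1, -0.0, -2.4]
opening: 0.0595
```

Request:
{"fn": "drive_tool", "kwargs": {
  "steps": [
    {"tx": 0.01, "ty": 0.1, "tz": 0, "yaw": 0},
    {"tx": 0.025, "ty": 0.22, "tz": 0, "yaw": 0},
    {"tx": 0.04, "ty": 0.34, "tz": 0, "yaw": 0},
    {"tx": 0.055, "ty": 0.46, "tz": 0, "yaw": 0},
    {"tx": 0.067, "ty": 0.56, "tz": 0, "yaw": 0},
    {"tx": 0.075, "ty": 0.62, "tz": 0, "yaw": 0},
    {"tx": 0.076, "ty": 0.635, "tz": 0, "yaw": 0},
    {"tx": 0.076, "ty": 0.635, "tz": 0, "yaw": 0},
    {"tx": 0.076, "ty": 0.635, "tz": 0, "yaw": 0}
  ]
}}

```text
t: 24.45
position: [0.6062, 0.0027, 0.1113]
ee_rot: [0.06, 0.998, -0.0, -0.0]
wrist_force: [0.1, -0.3, -2.8]
opening: 0.0595
```

Request:
{"fn": "drive_tool", "kwargs": {
  "steps": [
    {"tx": 0.001, "ty": 0.003, "tz": -0.08, "yaw": 0},
    {"tx": 0.001, "ty": 0.003, "tz": -0.16, "yaw": 0},
    {"tx": 0.001, "ty": 0.003, "tz": -0.24, "yaw": 0},
    {"tx": 0.001, "ty": 0.003, "tz": -0.3, "yaw": 0},
    {"tx": 0.001, "ty": 0.003, "tz": -0.34, "yaw": 0},
    {"tx": 0.001, "ty": 0.003, "tz": -0.355, "yaw": 0},
    {"tx": 0.001, "ty": 0.003, "tz": -0.36, "yaw": 0},
    {"tx": 0.001, "ty": 0.003, "tz": -0.36, "yaw": 0}
  ]
}}

```text
t: 25.25
position: [0.6068, 0.0041, 0.0219]
ee_rot: [0.059, 0.998, 0.0, 0.0]
wrist_force: [0.5, -0.1, -2.1]
opening: 0.0593
```

Request:
{"fn": "drive_tool", "kwargs": {
  "steps": [
    {"tx": 0, "ty": 0, "tz": -0.002, "yaw": 0},
    {"tx": 0, "ty": 0, "tz": -0.002, "yaw": 0}
  ]
}}

```text
t: 25.45
position: [0.6068, 0.0043, 0.0214]
ee_rot: [0.059, 0.998, 0.0, 0.0]
wrist_force: [0.2, -0.1, -2.3]
opening: 0.0594
```

Request:
{"fn": "drive_tool", "kwargs": {
  "steps": [
    {"tx": 0, "ty": -0.003, "tz": -0.003, "yaw": 0},
    {"tx": 0, "ty": -0.003, "tz": -0.004, "yaw": 0},
    {"tx": 0, "ty": -0.003, "tz": -0.004, "yaw": 0}
  ]
}}

```text
t: 25.75
position: [0.6066, 0.0035, 0.0199]
ee_rot: [0.059, 0.998, 0.0, 0.0]
wrist_force: [-0.6, -0.3, -2.8]
opening: 0.0597
```

```bash
python3 - <<'E'
from m import *
o=manip.get_obs();print(o['position'],o['wrist_force'])
p,d=grab("scene",9);W=cloud("scene",d)
print(meas("h",W,(.61,.001),.035,.066,.08))
cv2.imwrite("pics/c11.png",cv2.resize(p[180:340,250:450,::-1],None,fx=3,fy=3,interpolation=cv2.INTER_CUBIC))
E
```

```text
[0.60655003 0.00349344 0.01994333] [-0.6119844  -0.27422235 -2.78989297]
n306 z71.2 rect [623.1   5.7] [30.2 59.5] yaw 14.3 circ [619.6   5.6] r24.0 mean [623.6   3.5]
```

View pics/c11.png

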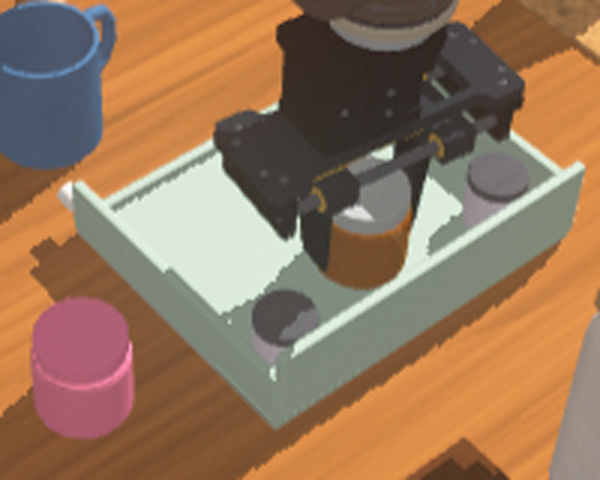

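Lower until contact shows, then release.

Request:
{"fn": "drive_tool", "kwargs": {
  "steps": [
    {"tx": 0, "ty": 0, "tz": -0.003, "yaw": 0},
    {"tx": 0, "ty": 0, "tz": -0.003, "yaw": 0}
  ]
}}

```text
t: 26.0
position: [0.6066, 0.0035, 0.0199]
ee_rot: [0.059, 0.998, 0.0, 0.0]
wrist_force: [-2.3, 0.2, 6.7]
opening: 0.0598
```

Request:
{"fn": "drive_tool", "kwargs": {
  "steps": [
    {"tx": 0, "ty": 0, "tz": 0.002, "yaw": 0},
    {"tx": 0, "ty": 0, "tz": 0.002, "yaw": 0},
    {"tx": 0, "ty": 0, "tz": 0.002, "yaw": 0},
    {"tx": 0, "ty": 0, "tz": 0.002, "yaw": 0},
    {"tx": 0, "ty": 0, "tz": 0.06, "yaw": 0},
    {"tx": 0, "ty": 0, "tz": 0.16, "yaw": 0},
    {"tx": 0, "ty": 0, "tz": 0.3, "yaw": 0},
    {"tx": 0, "ty": 0, "tz": 0.48, "yaw": 0},
    {"tx": -0.02, "ty": 0.04, "tz": 0.65, "yaw": 0},
    {"tx": -0.1, "ty": 0.18, "tz": 0.7, "yaw": 0},
    {"tx": -0.2, "ty": 0.34, "tz": 0.7, "yaw": 0},
    {"tx": -0.3, "ty": 0.5, "tz": 0.7, "yaw": 0},
    {"tx": -0.4, "ty": 0.66, "tz": 0.7, "yaw": 0},
    {"tx": -0.433, "ty": 0.694, "tz": 0.7, "yaw": 0},
    {"tx": -0.433, "ty": 0.694, "tz": 0.7, "yaw": 0}
  ],
  "hand": 0.85
}}

```text
t: 27.5
position: [0.4974, 0.1782, 0.1952]
ee_rot: [0.058, 0.998, 0.0, 0.0]
wrist_force: [0.1, 0.7, -0.3]
opening: 0.0811
```

Request:
{"fn": "drive_tool", "kwargs": {
  "steps": [
    {"tx": -0.1, "ty": 0.16, "tz": 0, "yaw": 0},
    {"tx": -0.2, "ty": 0.32, "tz": 0, "yaw": 0},
    {"tx": -0.3, "ty": 0.48, "tz": 0, "yaw": 0},
    {"tx": -0.4, "ty": 0.64, "tz": 0, "yaw": 0},
    {"tx": -0.433, "ty": 0.694, "tz": 0, "yaw": 0},
    {"tx": -0.433, "ty": 0.694, "tz": 0, "yaw": 0},
    {"tx": -0.433, "ty": 0.694, "tz": 0, "yaw": 0}
  ]
}}

```text
t: 28.2
position: [0.3911, 0.3498, 0.1943]
ee_rot: [0.059, 0.998, 0.0, 0.0]
wrist_force: [-0.5, -0.6, -0.3]
opening: 0.0811
```

```bash
python3 - <<'E'
from m import *
o=manip.get_obs();print(o['t'],o['position'])
for c in("scene","top"):
    p,d=grab(c,10);W=cloud(c,d)
    for n,a in {"sugar":((.444,-.311),.04,.034,.08),"knob":((.445,-.31),.02,.061,.075),"board":((.445,-.31),.075,.0065,.02),"honey":((.61,.002),.04,.066,.08),"sq":((.5,.35),.06,.122,.15),"r":((.395,.35),.05,.126,.15)}.items(): print(c,n,meas(n,W,*a))
cv2.imwrite("pics/c12.png",load("top",10)[0][:,:,::-1])
E
```

```text
28.2 [0.39108869 0.34980286 0.19431903]
scene sugar n861 z50.2 rect [ 445.7 -310.6] [60.8 61.6] yaw -25.3 circ [ 445.6 -310.6] r31.0 mean [ 452.6 -313.4]
scene knob n57 z66.5 rect [ 446.3 -310.5] [13.4 13.4] yaw -35.3 circ [ 446.2 -310.4] r7.2 mean [ 447.  -311.1]
scene board n1735 z11.5 rect [ 448.9 -312.7] [118.7 116. ] yaw -17.6 circ [ 446.2 -311.8] r60.4 mean [ 461.  -318.2]
scene honey n560 z71.2 rect [610.3   0.9] [54.2 56. ] yaw -9.9 circ [610.6   2. ] r28.2 mean [6.119e+02 1.000e-01]
scene sq n412 z126.2 rect [500.  350.5] [57.7 56.5] yaw -7.5 circ [499.6 348.5] r33.6 mean [501.  348.3]
scene r n358 z131.2 rect [393.3 348.1] [58.8 60.4] yaw 38.0 circ [392.8 349.3] r30.1 mean [394.6 346.7]
top sugar n632 z51.6 rect [ 439.9 -308.1] [60.5 57.4] yaw -0.3 circ [ 440.1 -308.3] r30.6 mean [ 440.2 -305.4]
top knob n42 z66.6 rect [ 440.4 -308.5] [13.  13.1] yaw -0.2 circ [ 440.1 -308.5] r6.9 mean [ 440.2 -307.7]
top board n1486 z11.8 rect [ 441.6 -308.9] [118.5 118. ] yaw 0.2 circ [ 441.6 -309.5] r59.6 mean [ 442.2 -306.1]
top honey n520 z71.9 rect [606.1   3.1] [53.9 53.4] yaw 44.9 circ [606.1   3.5] r27.2 mean [606.1   3.5]
top sq n737 z127.0 rect [495.1 352.3] [55.6 53.9] yaw -7.2 circ [495.1 353.1] r32.4 mean [494.9 352. ]
top r n110 z132.0 rect [410.7 349.4] [48.4 13.4] yaw -3.1 circ [394.2 351. ] r24.7 mean [411.2 347.1]
```

View pics/scene10.png

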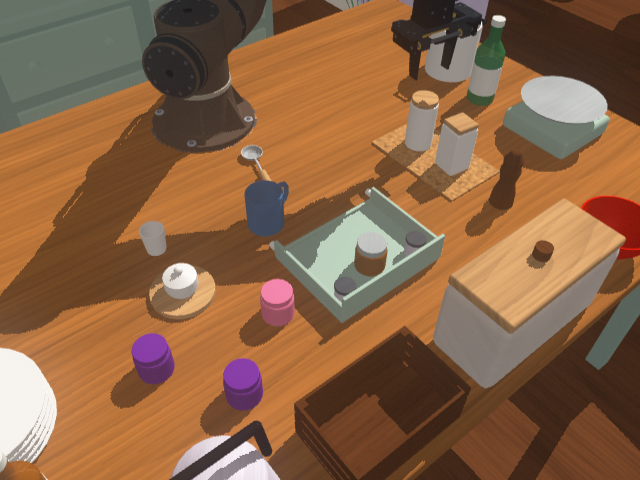

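Request:
{"fn": "drive_tool", "kwargs": {
  "steps": [
    {"tx": -0.003, "ty": 0.003, "tz": -0.1, "yaw": 0},
    {"tx": -0.003, "ty": 0.003, "tz": -0.2, "yaw": 0},
    {"tx": -0.003, "ty": 0.003, "tz": -0.3, "yaw": 0},
    {"tx": -0.003, "ty": 0.003, "tz": -0.4, "yaw": 0},
    {"tx": -0.003, "ty": 0.003, "tz": -0.46, "yaw": 0},
    {"tx": -0.003, "ty": 0.003, "tz": -0.46, "yaw": 0},
    {"tx": -0.003, "ty": 0.003, "tz": -0.46, "yaw": 0}
  ]
}}

```text
t: 29.0
position: [0.3901, 0.3507, 0.0795]
ee_rot: [0.06, 0.998, -0.0, -0.0]
wrist_force: [0.5, -0.2, 0.5]
opening: 0.081
```

Request:
{"fn": "drive_tool", "kwargs": {
  "steps": [
    {"tx": 0, "ty": 0, "tz": 0, "yaw": 0},
    {"tx": 0, "ty": 0, "tz": 0, "yaw": 0},
    {"tx": 0, "ty": 0, "tz": 0, "yaw": 0},
    {"tx": 0, "ty": 0, "tz": 0, "yaw": 0},
    {"tx": 0, "ty": 0, "tz": 0, "yaw": 0},
    {"tx": 0, "ty": 0, "tz": 0, "yaw": 0}
  ],
  "hand": 0
}}

```text
t: 29.6
position: [0.3896, 0.3514, 0.0798]
ee_rot: [0.059, 0.998, 0.0, 0.0]
wrist_force: [0.1, -1.8, 5.6]
opening: 0.0637
```

Request:
{"fn": "drive_tool", "kwargs": {
  "steps": [
    {"tx": 0, "ty": 0, "tz": 0.03, "yaw": 0},
    {"tx": 0, "ty": 0, "tz": 0.1, "yaw": 0},
    {"tx": 0, "ty": 0, "tz": 0.2, "yaw": 0},
    {"tx": 0, "ty": 0, "tz": 0.3, "yaw": 0},
    {"tx": 0.01, "ty": -0.03, "tz": 0.38, "yaw": 0},
    {"tx": 0.04, "ty": -0.1, "tz": 0.4, "yaw": 0},
    {"tx": 0.08, "ty": -0.2, "tz": 0.4, "yaw": 0},
    {"tx": 0.12, "ty": -0.32, "tz": 0.4, "yaw": 0},
    {"tx": 0.17, "ty": -0.44, "tz": 0.4, "yaw": 0},
    {"tx": 0.21, "ty": -0.56, "tz": 0.4, "yaw": 0},
    {"tx": 0.26, "ty": -0.68, "tz": 0.4, "yaw": 0},
    {"tx": 0.305, "ty": -0.8, "tz": 0.4, "yaw": 0}
  ]
}}

```text
t: 30.8
position: [0.4657, 0.1501, 0.1795]
ee_rot: [0.059, 0.998, 0.0, -0.0]
wrist_force: [0.0, 0.2, -2.4]
opening: 0.0635
```

Request:
{"fn": "drive_tool", "kwargs": {
  "steps": [
    {"tx": 0.04, "ty": -0.12, "tz": 0, "yaw": 0},
    {"tx": 0.09, "ty": -0.24, "tz": 0, "yaw": 0},
    {"tx": 0.14, "ty": -0.36, "tz": 0, "yaw": 0},
    {"tx": 0.18, "ty": -0.48, "tz": 0, "yaw": 0},
    {"tx": 0.23, "ty": -0.6, "tz": 0, "yaw": 0},
    {"tx": 0.27, "ty": -0.7, "tz": 0, "yaw": 0},
    {"tx": 0.3, "ty": -0.77, "tz": 0, "yaw": 0},
    {"tx": 0.306, "ty": -0.8, "tz": 0, "yaw": 0},
    {"tx": 0.306, "ty": -0.801, "tz": 0, "yaw": 0},
    {"tx": 0.306, "ty": -0.801, "tz": 0, "yaw": 0}
  ]
}}

```text
t: 31.8
position: [0.5416, -0.0482, 0.1791]
ee_rot: [0.059, 0.998, 0.0, -0.0]
wrist_force: [0.3, 0.9, -2.6]
opening: 0.0638
```

Request:
{"fn": "drive_tool", "kwargs": {
  "steps": [
    {"tx": 0.003, "ty": -0.002, "tz": -0.08, "yaw": 0},
    {"tx": 0.003, "ty": -0.002, "tz": -0.16, "yaw": 0},
    {"tx": 0.003, "ty": -0.002, "tz": -0.24, "yaw": 0},
    {"tx": 0.003, "ty": -0.002, "tz": -0.31, "yaw": 0},
    {"tx": 0.003, "ty": -0.002, "tz": -0.35, "yaw": 0},
    {"tx": 0.003, "ty": -0.002, "tz": -0.37, "yaw": 0},
    {"tx": 0.003, "ty": -0.002, "tz": -0.38, "yaw": 0},
    {"tx": 0.003, "ty": -0.002, "tz": -0.382, "yaw": 0},
    {"tx": 0.003, "ty": -0.002, "tz": -0.382, "yaw": 0}
  ]
}}

```text
t: 32.7
position: [0.543, -0.0495, 0.0842]
ee_rot: [0.059, 0.998, -0.0, 0.0]
wrist_force: [-0.0, -0.1, -3.0]
opening: 0.0636
```

```bash
python3 - <<'E'
from m import *
o=manip.get_obs();print(o['position'],o['wrist_force'])
E
```

```text
[ 0.54304395 -0.04946796  0.08420514] [-0.04747951 -0.10887425 -2.98652276]
```

Request:
{"fn": "drive_tool", "kwargs": {
  "steps": [
    {"tx": -0.002, "ty": 0.002, "tz": -0.003, "yaw": 0},
    {"tx": -0.002, "ty": 0.002, "tz": -0.006, "yaw": 0},
    {"tx": -0.002, "ty": 0.002, "tz": -0.006, "yaw": 0}
  ]
}}

```text
t: 33.0
position: [0.5425, -0.049, 0.0829]
ee_rot: [0.059, 0.998, 0.0, 0.0]
wrist_force: [-0.8, 0.9, 4.0]
opening: 0.0636
```

Request:
{"fn": "drive_tool", "kwargs": {
  "steps": [
    {"tx": 0, "ty": 0, "tz": 0, "yaw": 0},
    {"tx": 0, "ty": 0, "tz": 0, "yaw": 0},
    {"tx": 0, "ty": 0, "tz": 0, "yaw": 0},
    {"tx": 0, "ty": 0, "tz": 0.05, "yaw": 0},
    {"tx": 0, "ty": 0, "tz": 0.15, "yaw": 0},
    {"tx": 0, "ty": 0, "tz": 0.3, "yaw": 0},
    {"tx": 0, "ty": 0, "tz": 0.43, "yaw": 0},
    {"tx": -0.01, "ty": 0.05, "tz": 0.48, "yaw": 0},
    {"tx": -0.03, "ty": 0.2, "tz": 0.48, "yaw": 0},
    {"tx": -0.05, "ty": 0.39, "tz": 0.48, "yaw": 0},
    {"tx": -0.07, "ty": 0.58, "tz": 0.48, "yaw": 0},
    {"tx": -0.089, "ty": 0.76, "tz": 0.48, "yaw": 0},
    {"tx": -0.089, "ty": 0.803, "tz": 0.48, "yaw": 0},
    {"tx": -0.089, "ty": 0.803, "tz": 0.48, "yaw": 0}
  ],
  "hand": 0.85
}}

```text
t: 34.4
position: [0.5194, 0.1535, 0.202]
ee_rot: [0.058, 0.998, 0.0, -0.0]
wrist_force: [-0.1, 0.5, -0.1]
opening: 0.0807
```

Request:
{"fn": "drive_tool", "kwargs": {
  "steps": [
    {"tx": -0.03, "ty": 0.19, "tz": 0, "yaw": 0},
    {"tx": -0.05, "ty": 0.38, "tz": 0, "yaw": 0},
    {"tx": -0.07, "ty": 0.57, "tz": 0, "yaw": 0},
    {"tx": -0.089, "ty": 0.74, "tz": 0, "yaw": 0},
    {"tx": -0.089, "ty": 0.803, "tz": 0, "yaw": 0},
    {"tx": -0.089, "ty": 0.803, "tz": 0, "yaw": 0},
    {"tx": -0.089, "ty": 0.803, "tz": 0, "yaw": 0}
  ]
}}

```text
t: 35.1
position: [0.4982, 0.351, 0.2019]
ee_rot: [0.06, 0.998, -0.0, -0.0]
wrist_force: [0.1, -0.2, 0.5]
opening: 0.0808
```

```bash
python3 - <<'E'
from m import *
for c in("scene","top"):
    p,d=grab(c,11);W=cloud(c,d)
    for n,a in {"round":((.543,-.05),.045,.129,.15),"honey":((.61,.002),.04,.066,.08)}.items(): print(c,n,meas(n,W,*a))
E
```

```text
scene round n653 z134.3 rect [546.5 -52. ] [57.4 59.3] yaw -39.2 circ [545.8 -51.6] r29.8 mean [547.2 -52.7]
scene honey n561 z71.2 rect [610.5   1.3] [53.6 57.3] yaw -40.7 circ [610.3   1.2] r28.2 mean [6.121e+02 1.000e-01]
top round n682 z135.0 rect [540.9 -48.8] [56.7 59.1] yaw -0.1 circ [540.9 -48.8] r29.4 mean [540.9 -48.9]
top honey n519 z71.9 rect [605.6   3.3] [53.4 55. ] yaw 42.9 circ [606.2   3.7] r27.3 mean [605.9   3.5]
```

Request:
{"fn": "drive_tool", "kwargs": {
  "steps": [
    {"tx": -0.001, "ty": 0.006, "tz": -0.12, "yaw": 0},
    {"tx": -0.001, "ty": 0.006, "tz": -0.24, "yaw": 0},
    {"tx": -0.001, "ty": 0.006, "tz": -0.34, "yaw": 0},
    {"tx": -0.001, "ty": 0.006, "tz": -0.43, "yaw": 0},
    {"tx": -0.001, "ty": 0.006, "tz": -0.496, "yaw": 0},
    {"tx": -0.001, "ty": 0.006, "tz": -0.496, "yaw": 0},
    {"tx": -0.001, "ty": 0.006, "tz": -0.496, "yaw": 0}
  ]
}}

```text
t: 35.9
position: [0.4981, 0.3531, 0.0787]
ee_rot: [0.06, 0.998, 0.0, 0.0]
wrist_force: [0.1, -0.2, -1.0]
opening: 0.0806
```

Request:
{"fn": "drive_tool", "kwargs": {
  "steps": [
    {"tx": 0, "ty": 0, "tz": 0, "yaw": 0},
    {"tx": 0, "ty": 0, "tz": 0, "yaw": 0},
    {"tx": 0, "ty": 0, "tz": 0, "yaw": 0},
    {"tx": 0, "ty": 0, "tz": 0, "yaw": 0},
    {"tx": 0, "ty": 0, "tz": 0, "yaw": 0},
    {"tx": 0, "ty": 0, "tz": 0, "yaw": 0}
  ],
  "hand": 0
}}

```text
t: 36.5
position: [0.4977, 0.354, 0.0787]
ee_rot: [0.059, 0.998, 0.0, 0.0]
wrist_force: [-1.4, -1.6, 5.4]
opening: 0.0584
```

Request:
{"fn": "drive_tool", "kwargs": {
  "steps": [
    {"tx": 0, "ty": 0, "tz": 0.03, "yaw": 0},
    {"tx": 0, "ty": 0, "tz": 0.1, "yaw": 0},
    {"tx": 0, "ty": 0, "tz": 0.2, "yaw": 0},
    {"tx": 0, "ty": 0, "tz": 0.3, "yaw": 0},
    {"tx": 0.01, "ty": -0.03, "tz": 0.38, "yaw": 0},
    {"tx": 0.02, "ty": -0.1, "tz": 0.4, "yaw": 0},
    {"tx": 0.03, "ty": -0.2, "tz": 0.4, "yaw": 0},
    {"tx": 0.04, "ty": -0.32, "tz": 0.4, "yaw": 0},
    {"tx": 0.05, "ty": -0.44, "tz": 0.4, "yaw": 0},
    {"tx": 0.07, "ty": -0.55, "tz": 0.4, "yaw": 0},
    {"tx": 0.08, "ty": -0.6, "tz": 0.4, "yaw": 0}
  ]
}}

```text
t: 37.6
position: [0.5172, 0.2013, 0.1774]
ee_rot: [0.06, 0.998, -0.0, -0.001]
wrist_force: [-0.2, 0.8, -3.3]
opening: 0.0579
```

Request:
{"fn": "drive_tool", "kwargs": {
  "steps": [
    {"tx": 0.01, "ty": -0.1, "tz": 0, "yaw": 0},
    {"tx": 0.03, "ty": -0.22, "tz": 0, "yaw": 0},
    {"tx": 0.05, "ty": -0.34, "tz": 0, "yaw": 0},
    {"tx": 0.06, "ty": -0.45, "tz": 0, "yaw": 0},
    {"tx": 0.07, "ty": -0.53, "tz": 0, "yaw": 0},
    {"tx": 0.08, "ty": -0.58, "tz": 0, "yaw": 0},
    {"tx": 0.08, "ty": -0.6, "tz": 0, "yaw": 0},
    {"tx": 0.08, "ty": -0.605, "tz": 0, "yaw": 0},
    {"tx": 0.08, "ty": -0.605, "tz": 0, "yaw": 0},
    {"tx": 0.08, "ty": -0.605, "tz": 0, "yaw": 0}
  ]
}}

```text
t: 38.6
position: [0.5374, 0.0535, 0.1781]
ee_rot: [0.059, 0.998, 0.0, -0.0]
wrist_force: [0.4, 0.2, -3.7]
opening: 0.0582
```

Request:
{"fn": "drive_tool", "kwargs": {
  "steps": [
    {"tx": 0.001, "ty": -0.003, "tz": -0.08, "yaw": 0},
    {"tx": 0.001, "ty": -0.003, "tz": -0.16, "yaw": 0},
    {"tx": 0.001, "ty": -0.003, "tz": -0.24, "yaw": 0},
    {"tx": 0.001, "ty": -0.003, "tz": -0.31, "yaw": 0},
    {"tx": 0.001, "ty": -0.003, "tz": -0.35, "yaw": 0},
    {"tx": 0.001, "ty": -0.003, "tz": -0.37, "yaw": 0},
    {"tx": 0.001, "ty": -0.003, "tz": -0.378, "yaw": 0},
    {"tx": 0.001, "ty": -0.003, "tz": -0.378, "yaw": 0},
    {"tx": 0.001, "ty": -0.003, "tz": -0.378, "yaw": 0}
  ]
}}

```text
t: 39.5
position: [0.5381, 0.0521, 0.0843]
ee_rot: [0.059, 0.998, 0.0, 0.001]
wrist_force: [-0.0, 0.2, -3.3]
opening: 0.0579
```

Request:
{"fn": "drive_tool", "kwargs": {
  "steps": [
    {"tx": 0, "ty": 0, "tz": -0.002, "yaw": 0},
    {"tx": 0, "ty": 0, "tz": -0.002, "yaw": 0}
  ]
}}

```text
t: 39.7
position: [0.538, 0.052, 0.0835]
ee_rot: [0.059, 0.998, 0.0, 0.0]
wrist_force: [0.2, -0.3, -3.7]
opening: 0.0583
```

Request:
{"fn": "drive_tool", "kwargs": {
  "steps": [
    {"tx": -0.001, "ty": 0.003, "tz": -0.003, "yaw": 0},
    {"tx": -0.001, "ty": 0.003, "tz": -0.006, "yaw": 0},
    {"tx": -0.001, "ty": 0.003, "tz": -0.006, "yaw": 0}
  ]
}}

```text
t: 40.0
position: [0.5376, 0.0528, 0.0817]
ee_rot: [0.059, 0.998, 0.0, 0.0]
wrist_force: [0.4, 0.1, -1.3]
opening: 0.0583
```

Request:
{"fn": "drive_tool", "kwargs": {
  "steps": [
    {"tx": 0, "ty": 0, "tz": -0.002, "yaw": 0},
    {"tx": 0, "ty": 0, "tz": -0.002, "yaw": 0}
  ]
}}

```text
t: 40.2
position: [0.5376, 0.0527, 0.0817]
ee_rot: [0.059, 0.998, 0.0, 0.0]
wrist_force: [-3.5, -0.9, 5.5]
opening: 0.0582
```

Request:
{"fn": "drive_tool", "kwargs": {
  "steps": [
    {"tx": 0, "ty": 0, "tz": 0, "yaw": 0},
    {"tx": 0, "ty": 0, "tz": 0, "yaw": 0},
    {"tx": 0, "ty": 0, "tz": 0, "yaw": 0},
    {"tx": 0, "ty": 0, "tz": 0.05, "yaw": 0},
    {"tx": 0, "ty": 0, "tz": 0.15, "yaw": 0},
    {"tx": 0, "ty": 0, "tz": 0.3, "yaw": 0},
    {"tx": 0, "ty": 0, "tz": 0.43, "yaw": 0},
    {"tx": 0, "ty": 0.05, "tz": 0.5, "yaw": 0},
    {"tx": -0.05, "ty": 0.2, "tz": 0.5, "yaw": 0},
    {"tx": -0.1, "ty": 0.38, "tz": 0.5, "yaw": 0},
    {"tx": -0.15, "ty": 0.56, "tz": 0.5, "yaw": 0},
    {"tx": -0.2, "ty": 0.74, "tz": 0.5, "yaw": 0},
    {"tx": -0.25, "ty": 0.9, "tz": 0.5, "yaw": 0},
    {"tx": -0.25, "ty": 1.0, "tz": 0.5, "yaw": 0},
    {"tx": -0.25, "ty": 1.0, "tz": 0.5, "yaw": 0}
  ],
  "hand": 0.85
}}

```text
t: 41.7
position: [0.4745, 0.3054, 0.207]
ee_rot: [0.058, 0.998, 0.0, 0.0]
wrist_force: [-0.2, -1.0, 0.2]
opening: 0.0812
```

```bash
python3 - <<'E'
from m import *
for c in("scene","top"): grab(c,12)
I={"round":((.543,-.05),.045,.129,.15),"square":((.536,.052),.05,.124,.15),"mug":((.384,-.083),.05,.07,.095),"tinL":((.636,.092),.03,.045,.06),"tinR":((.641,-.089),.03,.045,.06)}
print("before");report(0,I);print("after");report(12,{**I,"honey":((.608,.003),.04,.066,.08),"sugar":((.444,-.311),.04,.034,.08)})
E
```

```text
before
top round n679 z135.1 rect [541.  -48.8] [56.7 59.1] yaw -0.1 circ [541.1 -48.6] r29.5 mean [541.  -48.7]
top square n704 z129.8 rect [535.1  53. ] [54.4 54.2] yaw -7.2 circ [533.8  53.3] r32.9 mean [534.7  52.7]
top mug n273 z84.1 rect [385.5 -83.6] [77.9 74.2] yaw -26.9 circ [382.8 -79.9] r40.1 mean [382.9 -80.7]
top tinL n251 z49.8 rect [634.5  93.5] [38.3 37.3] yaw -44.4 circ [634.1  93.4] r19.2 mean [634.   93.2]
top tinR n246 z49.6 rect [638.7 -88. ] [37.7 37.9] yaw 2.3 circ [639.6 -88.3] r19.3 mean [639.1 -88.1]
scene round n657 z134.3 rect [545.1 -50.9] [57.3 60.1] yaw -39.8 circ [545.8 -50.6] r30.2 mean [547.3 -52.3]
scene square n595 z129.1 rect [538.7  50.3] [54.8 57.3] yaw -5.0 circ [538.7  50.8] r33.3 mean [541.   48.7]
scene mug n532 z79.6 rect [388.  -86.3] [74.4 81.3] yaw -35.2 circ [387.2 -81.9] r41.7 mean [390.5 -86.8]
scene tinL n265 z49.6 rect [638.6  90.2] [39.4 39.2] yaw 22.8 circ [639.   91.5] r20.1 mean [639.6  90.1]
scene tinR n312 z49.3 rect [643.6 -90.3] [37.4 40.5] yaw -40.0 circ [643.6 -90.4] r19.7 mean [644.4 -91.1]
after
top round n683 z134.8 rec
[... 778 characters left out ...]
 circ [545.6 -50.9] r30.0 mean [547.1 -52.6]
scene square n605 z129.1 rect [539.7  49.2] [56.7 56.4] yaw -6.2 circ [540.4  50.6] r34.2 mean [540.9  48.3]
scene mug n530 z79.9 rect [387.6 -85.8] [74.4 83.6] yaw -37.9 circ [388.2 -81.6] r41.8 mean [390.9 -86.6]
scene tinL n261 z49.4 rect [639.2  90.8] [39.5 38.1] yaw -22.0 circ [639.4  91.3] r19.9 mean [639.4  90.4]
scene tinR n316 z49.4 rect [644.  -89.8] [38.9 36.5] yaw -8.4 circ [644.1 -90.4] r19.5 mean [644.5 -91.1]
scene honey n560 z71.3 rect [610.4   1.5] [54.4 55.5] yaw -21.5 circ [610.8   1.5] r27.8 mean [6.12e+02 1.00e-01]
scene sugar n859 z50.1 rect [ 446.7 -311.3] [60.6 63.1] yaw -36.1 circ [ 445.7 -310.8] r31.2 mean [ 452.6 -313.4]
```

View pics/scene12.png

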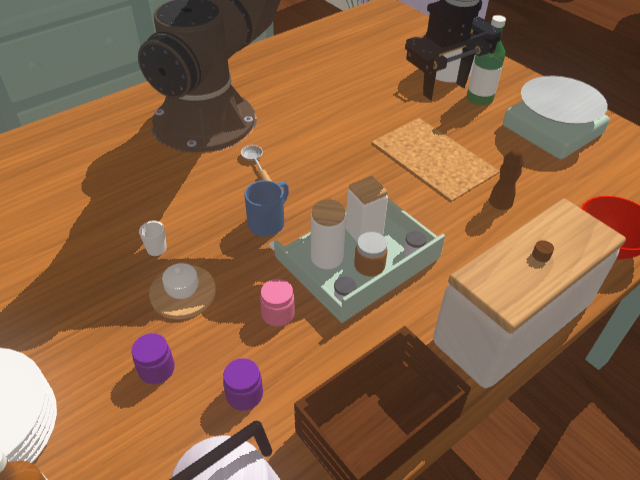

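View pics/top12.png

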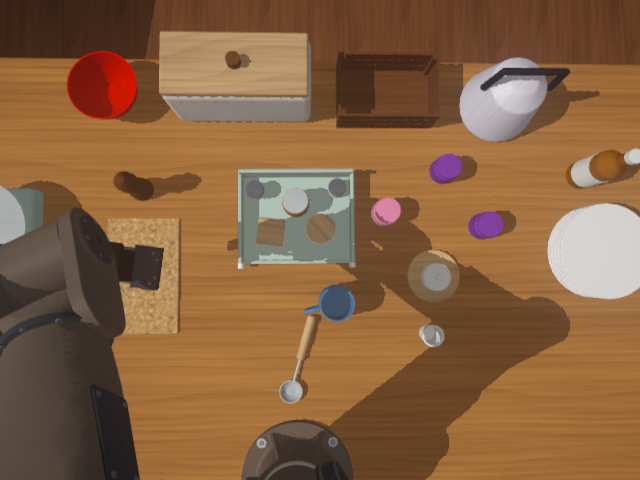

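All items agree with their start or target places to about 1 mm, everything is upright, and the arm is clear over the mat at z ≈ 0.21.

```bash
python3 -c "
from rig import manip
print(manip.get_obs()['qvel'].round(3)); print(manip.hand_in())"
```

```text
[-0.03  -0.004  0.012 -0.001 -0.004 -0.002]
the job is handed in; nothing more can be done
None
```

The job is done in the order asked and handed in, at about 42 s on the robot's clock. I stood the square and then the round canister on the cork mat and put the sugar pot on the board. Then I stood the honey jar (amber, steel lid) in the sugar pot's place and put the round and square canisters back.

My last checks compared camera images from before and after:
- **Canisters:** the round canister is within about 0.7 mm of its start. The square one is within about 1 mm and 1° in both cameras' averages, though single fits of the scene camera's outline scatter by up to 1.7 mm.
- **Honey jar:** it is within about 1 mm of where the sugar pot stood.
- **Sugar pot:** it is within about 2 mm of the middle of the board.
- **Left alone:** the tins and the mug show no movement beyond measuring noise (under 1.5 mm). The pink and purple jars were not touched; I judged those only by eye in the pictures.
- **Upright and clear:** everything was upright, and the gripper was open and clear of everything, over the empty mat.

The two cameras disagreed with each other by about 4–5 mm in x and 2 mm in y. I got around this by comparing each camera only with its own earlier images and with the gripper's measured position. The highest wrist force I saw reported was about 16 N, when setting the sugar pot down.

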